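# Pack the near-field probes into their carrying case

### The arm

A 7-joint arm with a two-finger parallel gripper is mounted at the origin on a cart in front of the work surface, level with it; the furniture and walls round the work are solid. World frame = base frame: x ahead of the robot, y to its left, z up, the work surface at z = 0. Lengths are in mm, angles in rad, forces in N, time in s.
With the tool pointing down it reaches from about 375 to 925 mm from the base axis. Payload 3.1 kg.
Tool frame: the origin (TCP) lies midway between the tips of the shut fingers; the grasp point (between the pads) lies 19 mm behind it; z points along the fingers, y is the line along which they close (so a half turn about z gives the same grasp; the last joint's range is limited). The gripper opens to 85 mm and grips with 20 to 120 N. Pads are 22 mm wide; open, the fingers measure 114 mm over their backs; the gripper's body (76 mm by 85 mm) begins 54 mm behind the grasp point. The pads swing forward as they close: fully open they stand 13 mm farther back than shut.
Start: joints at [1.12, 0.383, 0.044, 1.598, -0.018, 1.161, -0.05], TCP at [224.612, -609.96, 194.469] pointing down, gripper open.
Joint ranges: [-2.61, 2.61], [-0.41, 2.15], [-1.48, 1.57], [0, 2.5], [-1.57, 4.71], [0.05, 1.97], [-2.85, 2.85]. Speed limits (rad/s): [2.79, 2.79, 3.14, 3.14, 3.14, 3.14, 3.14].

### API

Orientations are given as a rotation vector (axis times angle).
In Python, from bench import manip gives the robot as it stands. The module is installed in compiled form; this text tells all that it offers.
- The arm moves only by the tool arm_command, never from a script. Its argument "commands" is a list of rows, each an object with "turn": the turn, a rotation vector about the tool's x, y, z in degrees, a list of three; "slide": the shift along the tool's x, y, z in mm, a list of three; "jaw": the opening, from 0 (shut) to 1 (fully open). In form: [{"turn": [ax, ay, az], "slide": [x, y, z], "jaw": jaw}, ...]. A call has 1 to 5 rows; each row shifts and turns the commanded pose from where the row before left it, along the tool's axes as they then stand; what a row does not reach is not made up. A row lasts 1/12 s, in which the tool goes at most 41.7 mm and 7.16 degrees, less where a joint would pass 70% of its speed; a pose out of reach is approached as far as the arm can. A call is refused whole if a number of a shift passes 41.7 or a number of a turn 7.16, either way. A call with a gripper value outside its range is refused whole. The fingers move at their own pace and stop on an object; the grip force is fixed at half the most. Time passes only in rows, so rows that do not move let the fingers close. It gives the time, the measured TCP pose, the force, the opening and the grip force at its end, in the units of the state.
- manip.sense(): the state, without advancing time (a new reading comes with each control period).
- manip.read_camera(name): name is "scene" or "top" or "wrist"; returns a dict with "pixels" (384x512x3 uint8, red, green, blue), "range_z" (384x512 float32, mm along the optical axis (not along the pixel's ray), 0 where there is no reading), "fx", "fy", "cx", "cy" (pixels), "origin" and "orientation" of the camera in the world. Camera axes: x right, y up, looking along -z (the intrinsics and any distortion apply to the point x, -y, -z); pixel columns grow to the right and rows downward; lengths in mm; the calibration is good to about 2 mm. A picture is of the moment at which its call begins.
- manip.job_done(): hands the job in; it is judged then, once.
The state is a dict: "time_s": time; "q": joint angles; "qd": joint speeds; "joint_torque": joint torques, N m; "eef_pos": TCP position; "eef_rot": TCP orientation; "contact_force": force on the tool from outside, world axes, zero at the start; "moment": the same for the moment, N m; "width": finger opening in mm; "finger_force": force on a finger pad.
Only numpy, scipy, OpenCV 4.12 (cv2) and the standard library are available. Lean on these libraries where they do the work, as an engineer would, in place of code of your own. Each camera call takes 0.05 s, during which the arm holds its last target. There are 200 camera calls.

### The job

Pack the near-field probes that lie loose on the desk into their carrying case: open its lid, lay each probe in a cradle that is still free, head towards the hinges, and when all are in, close the lid fully. The probes are delicate: grip them with no more than 30 N at each finger, never press one down into the case with more than 30 N while holding it, and do not slam the lid. Leave the probe that is already packed and the other things on the desk where they are.

Things in the scene. Friction and masses are not known exactly. Their poses are not given: they have to be found in the camera images.
- case: black carrying case, fixed, 202 (x) by 296 mm (y), rim 45 mm high, walls 6, inner floor at 5 mm. Origin: centre of underside; +x from handle side to hinge side. Inside, two foam bars across it, 16 mm thick with a 40 mm gap between for fingertips; five notches in each make five cradles 50 mm apart along y (outer ones 42 mm from the walls). Notch 26 mm wide, 10 deep, bottom 19 mm above the desk
- lid (a joint): the case's flat lid, 12 mm thick, hinged along the far (+x) edge: 0 = closed on the rim, grows as it opens, 1.57 = upright, stop at 1.8. Its stiff hinge (0.6 N m) holds it at any angle; about 5 N at the handle swings it. It is closed at the start
- lid_handle (a point): middle of the carrying handle: a round steel bar 10 mm thick, 98 mm long along the case's y, 40 mm ahead of the lid's front edge (35 mm clear between bar and lid), 51 mm above the desk when closed; it swings with the lid about the hinge and is 242 mm from it
- lid_hinge (a point): middle of the lid's hinge axis (along the case's y), at the top of the far wall, 45.5 mm above the desk
- cradle0 (a point): cradle 0 (0 is at the case's -y side): where the middle of a probe's grip lies when the probe rests in it, 26 mm above the desk, 7 mm above the notch bottom; x along the lane towards the hinges
- cradle1 (a point): cradle 1 (0 is at the case's -y side): where the middle of a probe's grip lies when the probe rests in it, 26 mm above the desk, 7 mm above the notch bottom; x along the lane towards the hinges
- cradle2 (a point): cradle 2 (0 is at the case's -y side): where the middle of a probe's grip lies when the probe rests in it, 26 mm above the desk, 7 mm above the notch bottom; x along the lane towards the hinges
- cradle3 (a point): cradle 3 (0 is at the case's -y side): where the middle of a probe's grip lies when the probe rests in it, 26 mm above the desk, 7 mm above the notch bottom; x along the lane towards the hinges
- cradle4 (a point): cradle 4 (0 is at the case's -y side): where the middle of a probe's grip lies when the probe rests in it, 26 mm above the desk, 7 mm above the notch bottom; x along the lane towards the hinges
- loop_a: loose on the desk (or absent): near-field probe along its x, 160 mm long, 45 g: grip 85 mm long, 16 wide, 14 high, then an 8 mm neck to a flat RING head 33 mm wide at +x; 9 mm connector at -x. Origin on the underside, z up; the grip's middle (hold it here) is at x = -24.5 mm, z = 7 mm
- ball_a: loose on the desk (or absent): near-field probe along its x, 142 mm long, 45 g: grip 85 mm long, 16 wide, 14 high, then an 8 mm neck to a small BALL head 13 mm wide at +x; 9 mm connector at -x. Origin on the underside, z up; the grip's middle (hold it here) is at x = -15.5 mm, z = 7 mm
- loop_b: loose on the desk (or absent): near-field probe along its x, 160 mm long, 45 g: grip 85 mm long, 16 wide, 14 high, then an 8 mm neck to a flat RING head 33 mm wide at +x; 9 mm connector at -x. Origin on the underside, z up; the grip's middle (hold it here) is at x = -24.5 mm, z = 7 mm
- ball_b: loose on the desk (or absent): near-field probe along its x, 142 mm long, 45 g: grip 85 mm long, 16 wide, 14 high, then an 8 mm neck to a small BALL head 13 mm wide at +x; 9 mm connector at -x. Origin on the underside, z up; the grip's middle (hold it here) is at x = -15.5 mm, z = 7 mm
- packed_ball0: already packed in a cradle (or absent), leave it there: near-field probe along its x, 142 mm long, 45 g: grip 85 mm long, 16 wide, 14 high, then an 8 mm neck to a small BALL head 13 mm wide at +x; 9 mm connector at -x. Origin on the underside, z up; the grip's middle (hold it here) is at x = -15.5 mm, z = 7 mm
- packed_loop1: already packed in a cradle (or absent), leave it there: near-field probe along its x, 160 mm long, 45 g: grip 85 mm long, 16 wide, 14 high, then an 8 mm neck to a flat RING head 33 mm wide at +x; 9 mm connector at -x. Origin on the underside, z up; the grip's middle (hold it here) is at x = -24.5 mm, z = 7 mm
- packed_ball2: already packed in a cradle (or absent), leave it there: near-field probe along its x, 142 mm long, 45 g: grip 85 mm long, 16 wide, 14 high, then an 8 mm neck to a small BALL head 13 mm wide at +x; 9 mm connector at -x. Origin on the underside, z up; the grip's middle (hold it here) is at x = -15.5 mm, z = 7 mm
- packed_loop3: already packed in a cradle (or absent), leave it there: near-field probe along its x, 160 mm long, 45 g: grip 85 mm long, 16 wide, 14 high, then an 8 mm neck to a flat RING head 33 mm wide at +x; 9 mm connector at -x. Origin on the underside, z up; the grip's middle (hold it here) is at x = -24.5 mm, z = 7 mm
- packed_ball4: already packed in a cradle (or absent), leave it there: near-field probe along its x, 142 mm long, 45 g: grip 85 mm long, 16 wide, 14 high, then an 8 mm neck to a small BALL head 13 mm wide at +x; 9 mm connector at -x. Origin on the underside, z up; the grip's middle (hold it here) is at x = -15.5 mm, z = 7 mm
- copper_tape: bystander: roll of copper tape lying flat, 72x74x19 mm; origin at the centre of its underside
- lan_adapter: bystander: black interface box, 48x66x40 mm; origin at the centre of its underside
- hex_keys: bystander: folding hex key set, 82x20x20 mm; origin at the centre of its underside
- side_cutters: bystander: side cutters, 131x43x10 mm; origin at the centre of its underside
- usb_stick: bystander: memory stick, 52x18x9 mm; origin at the centre of its underside
There are look-alikes about, which are no part of the job. What is shaped like the loop_b but blue is not meant.

How it is judged:
By the outcome, as a careful person would: the job done as asked, in the order asked, and still so for the second after the job is handed in, with the robot touching nothing.
Of loop_a, ball_a, loop_b, ball_b only 3 to 4 are there at a start; the rules pass over those that are not, and their reading is None.
Of packed_ball0, packed_loop1, packed_ball2, packed_loop3, packed_ball4 only 1 to 1 are there at a start; the rules pass over those that are not, and their reading is None.
At some moment in a run one of loop_a, ball_a, loop_b, ball_b may be knocked a few centimetres aside while the robot is not near it.
Once in a run the grip may slacken for a moment while it holds something.
It also fails if it takes over 208 s, if anything falls off the work surface, if the arm or the gripper's body presses on something with over 40 N, if the wrist force passes 120 N, or if a joint passes its speed limit or range.

## Working session

There is one attempt and no reset: what is moved stays moved. The work goes in short steps, Python scripts to look and compute and a tool call to move; the robot and the scene stay as the last step left them, time stands still between calls to the robot, and variables do not carry over. Pictures are saved under pics/ and viewed, at most 14 in all, crops included, and the job is handed in when it is done.

Besides the shell and the picture viewer there is one more tool, called as a command line: name --argument value ..., lists and objects as JSON in quotes. arm_command: Moves the arm, as the interface text tells. Its arguments: {"type":"object","properties":{"commands":{"type":"array"}},"required":["commands"]}

```bash
mkdir -p pics
cat > h.py <<'E'
import numpy as np, cv2
from bench import manip
from scipy.spatial.transform import Rotation as R
def cam(n,save=None):
    c=manip.read_camera(n)
    if save: cv2.imwrite(f'pics/{save}.png',c['pixels'][:,:,::-1]); np.savez(f'pics/{save}.npz',**c)
    return c
def load(s): return dict(np.load(f'pics/{s}.npz'))
def rot(c):
    o=np.array(c['orientation'],float)
    return o if o.shape==(3,3) else R.from_rotvec(o).as_matrix()
def pt(c,u,v,z=None):
    """pixel to world: by depth (median 3x3) or by plane height z"""
    d=np.array([(u-c['cx'])/c['fx'],-(v-c['cy'])/c['fy'],-1.]); M=rot(c); o=np.array(c['origin'])
    if z is None:
        p=c['range_z'][int(v)-1:int(v)+2,int(u)-1:int(u)+2]; s=np.median(p)
    else: s=(z-o[2])/(M@d)[2]
    return o+M@d*s
def st():
    s=manip.sense(); r=R.from_rotvec(s['eef_rot']).as_matrix()
    print('t',round(s['time_s'],2),'pos',np.round(s['eef_pos'],1),'x',np.round(r[:,0],3),'y',np.round(r[:,1],3),'z',np.round(r[:,2],3),'F',np.round(s['contact_force'],1),'w',np.round(s['width'],1),'ff',np.round(s['finger_force'],1),'q',np.round(s['q'],2))
    return s,r
E
python3 - <<'E'
from h import *
for n in ('scene','top'):
    c=cam(n,n+'0'); print(n,c['fx'],c['fy'],c['cx'],c['cy'],c['origin'],c['orientation'],[k for k in c])
st()
a=cv2.imread('pics/scene0.png'); b=cv2.imread('pics/top0.png')
cv2.imwrite('pics/top0b.png',cv2.resize(b,(800,600),interpolation=cv2.INTER_CUBIC))
E
```

```text
scene 436.7976198002578 436.7976198002578 255.0127962748512 191.50503802787668 [-378.82583057 -824.49332322 1166.94996148] [ 0.74357314 -0.32721836 -0.82532727] ['pixels', 'range_z', 'fx', 'fy', 'cx', 'cy', 'origin', 'orientation']
top 388.69742778442065 388.69742778442065 259.01908839161024 184.47463376718434 [ 394.46686146  -98.91651424 1607.60427638] [ 0.0473871  -0.02538786 -1.56519457] ['pixels', 'range_z', 'fx', 'fy', 'cx', 'cy', 'origin', 'orientation']
t 0.1 pos [ 224.2 -609.1  193.2] x [ 0.938  0.346 -0.   ] y [ 0.346 -0.938 -0.002] z [-0.001  0.002 -1.   ] F [-0.3 -0.4 -0.4] w 85.3 ff 0.0 q [ 1.12  0.38  0.04  1.6  -0.02  1.16 -0.05]
```

View pics/top0b.png

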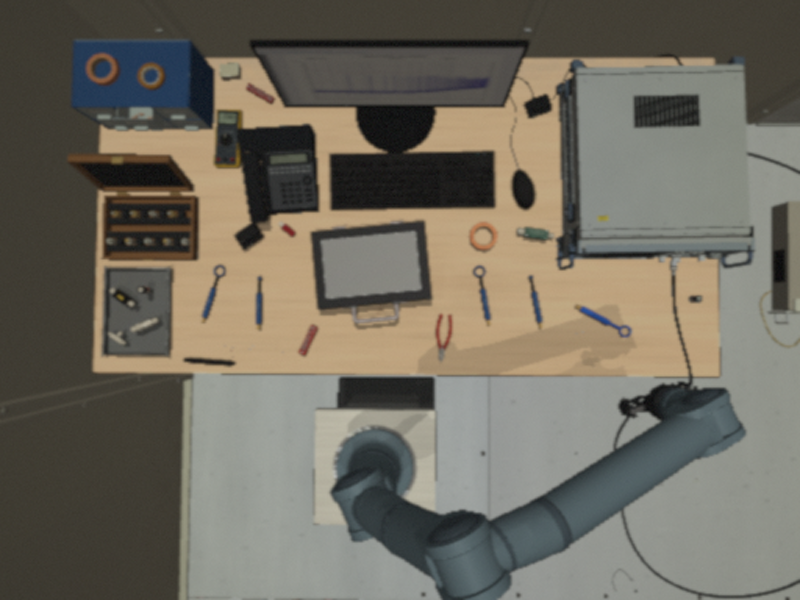

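View pics/scene0.png

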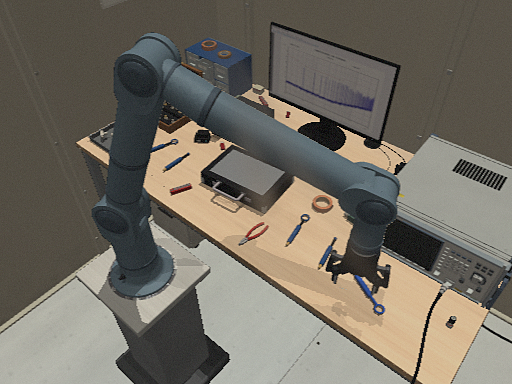

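Run:
```python
from h import *
b=cv2.imread('pics/top0.png')
l=cv2.resize(b[160:230,120:180],None,fx=6.6,fy=6.6,interpolation=cv2.INTER_CUBIC)
r=cv2.resize(b[160:230,295:410],None,fx=3.45*1.0,fy=3.45,interpolation=cv2.INTER_CUBIC)
r2=cv2.resize(b[135:205,195:280],None,fx=3.45,fy=3.45,interpolation=cv2.INTER_CUBIC)
H=600; W=800; im=np.zeros((H,W,3),np.uint8)
l=cv2.resize(l,(396,462));im[:462,:396]=l; im[:r.shape[0],400:400+r.shape[1]]=r; im[250:250+r2.shape[0],400:400+r2.shape[1]]=r2
cv2.imwrite('pics/crop1.png',im)
h=cv2.cvtColor(b,cv2.COLOR_BGR2HSV)
for n,(u,v) in dict(L1=(135,190),B1=(166,197),L2=(311,198),B2=(343,197),L3=(380,202)).items():
    p=b[v-10:v+10,u-8:u+8].reshape(-1,3).astype(int); k=p[:,0]-p[:,2]>20; print(n,k.sum(),np.median(p[k],0)[::-1], np.percentile(p[k],80,axis=0)[::-1])
```

```text
L1 33 [53. 69. 96.] [59.6 74.6 99. ]
B1 38 [50.5 68.  91.5] [54. 71. 98.]
L2 32 [57.5 73.  99. ] [ 67.2  78.8 102. ]
B2 38 [56. 72. 98.] [ 64.6  77.  101. ]
L3 60 [ 52.5  76.  130. ] [ 73.2  84.  140.2]
```

View pics/crop1.png

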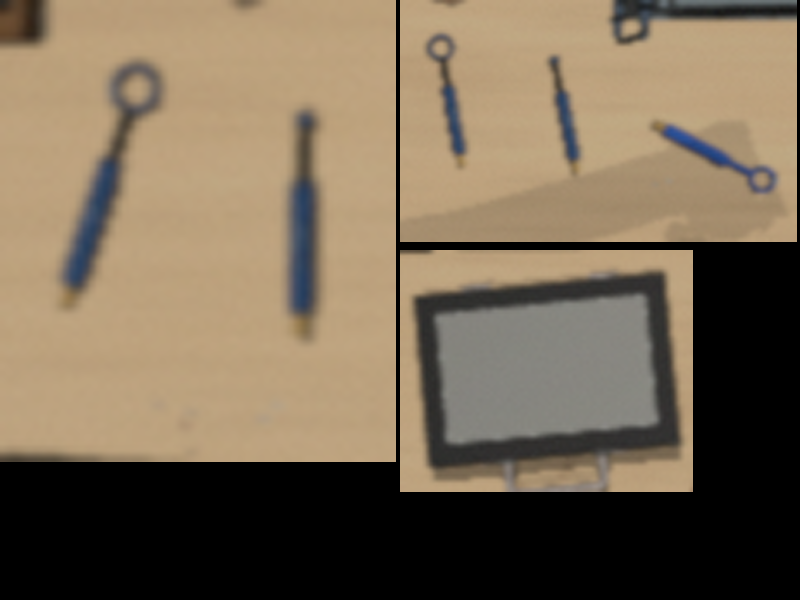

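Run:
```python
from h import *
c=load('top0')
for n,(u,v),z in [('TL',(199.3,148.6),57),('TR',(271.5,141.4),57),('BR',(276.2,190.9),57),('BL',(204.3,197.9),57),('h1',(227,205.5),51),('h2',(254.5,203.5),51)]:
    print(n,np.round(pt(c,u,v,z),1),np.round(pt(c,int(u),int(v))[2],0))
print('lid mid',np.round(pt(c,238,170),1),np.round(pt(c,250,160),1))
p=c['pixels'].astype(int)
for n,(u,v) in dict(L1=(135,190),B1=(166,197),L2=(311,195),B2=(343,197),L3=(380,202)).items():
    w=p[v-14:v+15,u-9:u+10]; k=(w[...,2]-w[...,0]>15)
    vv,uu=np.nonzero(k); q=np.array([pt(c,a+u-9,b+v-14,10) for a,b in zip(uu,vv)])[:,:2]; m=q.mean(0)
    e,V=np.linalg.eigh(np.cov((q-m).T)); a=V[:,1]*np.sign(V[0,1]); print(n,len(q),'mid',m.round(1),'ext',np.ptp((q-m)@a).round(),'ang',np.degrees(np.arctan2(a[1],a[0])).round(1))
for n,a in dict(L1=((140.5,173.3),(130.3,205.5)),B1=((166.2,177.4),(165.9,210.8)),L2=((306.9,173.9),(312.7,207.2)),B2=((339.6,177.4),(345.7,210.1))).items():
    h,t=[pt(c,*x,7) for x in a]; print(n,h.round(),t.round(),np.linalg.norm(h-t).round(),np.degrees(np.arctan2(*(h-t)[[1,0]])).round(1))
```

```text
TL [609.5 163.9  57. ] 4.0
TR [ 639.6 -126.1   57. ] 30.0
BR [ 441.  -145.7   57. ] 32.0
BL [411.6 141.4  57. ] 57.0
h1 [381.7  50.8  51. ] 55.0
h2 [390.3 -59.2  51. ] 51.0
lid mid [523.7   7.3  60. ] [564.3 -40.3  57.5]
L1 46 mid [430.5 441.9] ext 77.0 ang -16.7
B1 44 mid [411.9 309.8] ext 74.0 ang -0.9
L2 42 mid [ 431.3 -286.1] ext 75.0 ang 10.1
B2 45 mid [ 423.9 -421. ] ext 75.0 ang 10.3
L3 73 mid [ 400.8 -573.5] ext 81.0 ang 62.3
L1 [513. 415.   7.] [379. 455.   7.] 139.0 -16.6
B1 [496. 308.   7.] [358. 307.   7.] 138.0 0.4
L2 [ 513. -273.    7.] [ 376. -297.    7.] 139.0 9.8
B2 [ 499. -408.    7.] [ 365. -432.    7.] 136.0 10.3
```

arm_command --commands '[{"turn": [0, 0, -7], "slide": [0, 0, 0], "jaw": 1}, {"turn": [0, 0, -7], "slide": [0, 0, 0], "jaw": 1}, {"turn": [0, 0, -7], "slide": [0, 0, 0], "jaw": 1}, {"turn": [0, 0, -7], "slide": [0, 0, 0], "jaw": 1}, {"turn": [0, 0, -7], "slide": [0, 0, 0], "jaw": 1}]'

```text
time_s: 0.52
eef_pos: [224.4, -609.4, 193.6]
eef_rot: [-2.778, -1.464, -0.0]
contact_force: [0.7, -0.2, 0.2]
width: 85.0
finger_force: 0.0
```

arm_command --commands '[{"turn": [0, 0, -7], "slide": [0, 0, 0], "jaw": 1}, {"turn": [0, 0, -7], "slide": [0, 0, 0], "jaw": 1}, {"turn": [0, 0, -7], "slide": [0, 0, 0], "jaw": 1}, {"turn": [0, 0, -7], "slide": [0, 0, 0], "jaw": 1}, {"turn": [0, 0, -7], "slide": [0, 0, 0], "jaw": 1}]'

```text
time_s: 0.93
eef_pos: [224.3, -609.4, 193.6]
eef_rot: [-2.209, -2.231, -0.001]
contact_force: [0.4, -0.1, -1.0]
width: 85.4
finger_force: 0.0
```

arm_command --commands '[{"turn": [0, 0, -6], "slide": [0, 0, 0], "jaw": 1}, {"turn": [0, 0, 0], "slide": [29, 23, 0], "jaw": 1}, {"turn": [0, 0, 0], "slide": [29, 23, 0], "jaw": 1}, {"turn": [0, 0, 0], "slide": [29, 23, 0], "jaw": 1}, {"turn": [0, 0, 0], "slide": [29, 23, 0], "jaw": 1}]'

```text
time_s: 1.35
eef_pos: [303.7, -482.9, 193.7]
eef_rot: [-2.098, -2.337, -0.001]
contact_force: [0.9, -0.0, 0.2]
width: 85.6
finger_force: 0.0
```

arm_command --commands '[{"turn": [0, 0, 0], "slide": [29, 23, 0], "jaw": 1}, {"turn": [0, 0, 0], "slide": [29, 23, 0], "jaw": 1}, {"turn": [0, 0, 0], "slide": [29, 23, 0], "jaw": 1}, {"turn": [0, 0, 0], "slide": [29, 23, 0], "jaw": 1}, {"turn": [0, 0, 0], "slide": [29, 23, 0], "jaw": 1}]'

```text
time_s: 1.77
eef_pos: [402.3, -326.2, 194.1]
eef_rot: [-2.098, -2.338, 0.0]
contact_force: [1.6, -0.9, -0.4]
width: 85.5
finger_force: 0.0
```

Run:
```python
from h import *
st()
```

```text
t 1.77 pos [ 402.3 -326.2  194.1] x [-0.108  0.994  0.   ] y [ 0.994  0.108 -0.001] z [-0.001  0.    -1.   ] F [ 1.6 -0.9 -0.4] w 85.5 ff 0.0 q [ 0.95  0.16 -0.38  1.9   0.07  1.1   0.65]
```

arm_command --commands '[{"turn": [0, 0, 0], "slide": [36, 4, 0], "jaw": 1}, {"turn": [0, 0, 0], "slide": [36, 4, 0], "jaw": 1}, {"turn": [0, 0, 0], "slide": [36, 3, 0], "jaw": 1}, {"turn": [0, 0, 0], "slide": [36, 2, 0], "jaw": 1}, {"turn": [0, 0, 0], "slide": [36, 2, 0], "jaw": 1}]'

```text
time_s: 2.18
eef_pos: [396.8, -145.6, 194.0]
eef_rot: [-2.097, -2.338, 0.001]
contact_force: [0.6, -0.8, 0.5]
width: 85.4
finger_force: 0.0
```

arm_command --commands '[{"turn": [0, 0, 0], "slide": [36, 2, 0], "jaw": 1}, {"turn": [0, 0, 0], "slide": [36, 1, 0], "jaw": 1}, {"turn": [0, 0, 0], "slide": [36, 0, 0], "jaw": 1}, {"turn": [0, 0, 0], "slide": [33, 0, 0], "jaw": 1}, {"turn": [0, 0, 0], "slide": [0, 0, 0], "jaw": 1}]'

```text
time_s: 2.6
eef_pos: [384.2, -0.4, 194.4]
eef_rot: [-2.085, -2.349, -0.0]
contact_force: [0.1, -1.0, 0.5]
width: 85.4
finger_force: 0.0
```

Run:
```python
from h import *
st()
c=cam('wrist','w1'); print(c['fx'],c['fy'],c['cx'],c['cy'],c['origin'],c['orientation'])
```

```text
t 2.6 pos [384.2  -0.4 194.4] x [-0.119  0.993  0.001] y [ 0.993  0.119 -0.   ] z [-0.     0.001 -1.   ] F [ 0.1 -1.   0.5] w 85.4 ff 0.0 q [ 0.66 -0.14 -0.7   2.16 -0.1   1.09  0.13]
335.60708041244374 335.60708041244374 262.94410818475666 183.16991756329935 [374.69444631  79.08600455 373.70373472] [-0.31640445 -0.01786622  0.1182068 ]
```

View pics/w1.png

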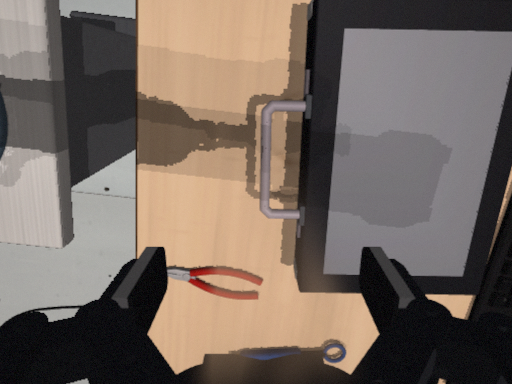

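Run:
```python
from h import *
c=load('w1')
for n,(u,v),z in [('bar1',(266,115),56),('bar2',(265,205),56),('legs1',(305,106),51),('leg2',(302,214),51),('lidF-',(300.5,290),57),('lidF+',(314,20),57),('lidB-',(470,294),57)]:
    print(n,np.round(pt(c,u,v,z),1),np.round(pt(c,u,v),1))
# bar edges by depth across rows
for v in (125,160,195):
    for u in range(252,284,2): print(round(float(c['range_z'][v,u])),end=' ')
    print()
```

```text
bar1 [381.6  42.5  56. ] [381.6  42.7  57.2]
bar2 [391.6 -47.3  56. ] [391.6 -47.3  56.2]
legs1 [417.1  54.6  51. ] [416.5  55.   56.2]
leg2 [431.4 -54.7  51. ] [430.4 -52.3  56.7]
lidF- [ 442.8 -142.8   57. ] [ 442.7 -142.2   57.8]
lidF+ [412.7 127.2  57. ] [413.  127.7  54. ]
lidB- [ 630.9 -125.4   57. ] [ 631.1 -125.6   56.7]
373 371 373 371 371 317 316 316 318 318 374 374 372 372 372 370 
384 384 385 385 329 326 326 326 329 384 384 384 385 384 385 385 
397 397 398 399 340 339 337 338 340 397 399 397 398 398 398 396
```

arm_command --commands '[{"turn": [0, 0, 0], "slide": [0, 2, 20], "jaw": 0.35}, {"turn": [0, 0, 0], "slide": [0, 0, 20], "jaw": 0.35}, {"turn": [0, 0, 0], "slide": [0, 0, 20], "jaw": 0.35}, {"turn": [0, 0, 0], "slide": [0, 0, 10], "jaw": 0.35}, {"turn": [0, 0, 0], "slide": [0, 0, 0], "jaw": 0.35}]'

```text
time_s: 3.07
eef_pos: [384.5, -7.7, 122.0]
eef_rot: [-2.096, -2.333, 0.005]
contact_force: [-0.2, -0.4, 0.7]
width: 30.4
finger_force: 0.0
```

arm_command --commands '[{"turn": [0, 0, 0], "slide": [0, 0, 0], "jaw": 0.35}, {"turn": [0, 0, 0], "slide": [0, 0, 0], "jaw": 0.35}, {"turn": [0, 0, 0], "slide": [0, 0, 0], "jaw": 0.35}, {"turn": [0, 0, 0], "slide": [0, 0, 0], "jaw": 0.35}, {"turn": [0, 0, 0], "slide": [0, 0, 0], "jaw": 0.35}]'

```text
time_s: 3.48
eef_pos: [388.1, -6.9, 125.3]
eef_rot: [2.097, 2.337, 0.001]
contact_force: [-0.8, -0.0, 0.3]
width: 30.2
finger_force: 0.0
```

Run:
```python
from h import *
st()
```

```text
t 3.48 pos [388.1  -6.9 125.3] x [-0.108  0.994 -0.001] y [0.994 0.108 0.002] z [ 0.002 -0.001 -1.   ] F [-0.8 -0.   0.3] w 30.2 ff 0.0 q [ 0.66 -0.01 -0.73  2.23 -0.01  0.92  0.04]
```

arm_command --commands '[{"turn": [0, 0, 0], "slide": [2, -1, 18], "jaw": 0.35}, {"turn": [0, 0, 0], "slide": [2, 0, 18], "jaw": 0.35}, {"turn": [0, 0, 0], "slide": [0, 0, 18], "jaw": 0.35}, {"turn": [0, 0, 0], "slide": [0, 0, 0], "jaw": 0.35}, {"turn": [0, 0, 0], "slide": [0, 0, 0], "jaw": 0.35}]'

```text
time_s: 3.9
eef_pos: [385.1, -2.7, 70.2]
eef_rot: [-2.096, -2.338, 0.001]
contact_force: [-0.5, 0.8, 0.3]
width: 30.0
finger_force: 0.0
```

arm_command --commands '[{"turn": [0, 0, 0], "slide": [0, 0, 12], "jaw": 0.35}, {"turn": [0, 0, 0], "slide": [0, 0, 12], "jaw": 0.35}, {"turn": [0, 0, 0], "slide": [0, 0, 9], "jaw": 0.35}, {"turn": [0, 0, 0], "slide": [0, 0, 0], "jaw": 0.35}, {"turn": [0, 0, 0], "slide": [0, 0, 0], "jaw": 0.35}]'

```text
time_s: 4.32
eef_pos: [386.2, -2.9, 37.9]
eef_rot: [2.098, 2.339, 0.0]
contact_force: [0.2, -0.2, 0.0]
width: 29.8
finger_force: 0.0
```

Run:
```python
from h import *
st()
```

```text
t 4.32 pos [386.2  -2.9  37.9] x [-0.108  0.994  0.   ] y [0.994 0.108 0.   ] z [ 0.  0. -1.] F [ 0.2 -0.2  0. ] w 29.8 ff 0.0 q [ 0.6   0.19 -0.72  2.3   0.19  0.71 -0.15]
```

arm_command --commands '[{"turn": [0, 0, 0], "slide": [0, 0, 0], "jaw": 0.1}, {"turn": [0, 0, 0], "slide": [0, 0, 0], "jaw": 0.1}, {"turn": [0, 0, 0], "slide": [0, 0, 0], "jaw": 0.1}, {"turn": [0, 0, 0], "slide": [0, 0, 0], "jaw": 0.1}, {"turn": [0, 0, 0], "slide": [0, 0, 0], "jaw": 0.1}]'

```text
time_s: 4.73
eef_pos: [386.1, -3.0, 37.8]
eef_rot: [2.097, 2.338, 0.0]
contact_force: [-0.4, 0.6, -0.6]
width: 8.8
finger_force: 0.0
```

arm_command --commands '[{"turn": [0, 0, 0], "slide": [0, 0, 0], "jaw": 0.05}, {"turn": [0, 0, 0], "slide": [0, 0, 0], "jaw": 0.05}, {"turn": [0, 0, 0], "slide": [0, 0, 0], "jaw": 0.05}]'

```text
time_s: 4.98
eef_pos: [385.8, -2.9, 37.5]
eef_rot: [-2.098, -2.339, -0.0]
contact_force: [0.0, 0.9, 0.1]
width: 4.1
finger_force: 0.0
```

arm_command --commands '[{"turn": [0, 0, 0], "slide": [0, 0, 0], "jaw": 0.0}, {"turn": [0, 0, 0], "slide": [0, 0, 0], "jaw": 0.0}, {"turn": [0, 0, 0], "slide": [0, 0, 0], "jaw": 0.0}]'

```text
time_s: 5.23
eef_pos: [385.8, -2.9, 37.5]
eef_rot: [-2.098, -2.339, 0.0]
contact_force: [0.0, -0.2, -0.6]
width: -0.4
finger_force: 0.0
```

Run:
```python
from h import *
c=cam('wrist','w2')
print(c['origin'])
```

```text
[377.05589412  76.73505924 216.7075321 ]
```

View pics/w2.png

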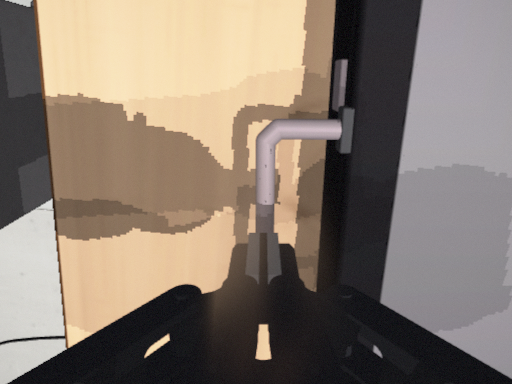

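Run:
```python
from h import *
c=load('w2')
for v in range(150,262,6): print(v,pt(c,265,v).round(1), pt(c,257,v).round(1))
b=cv2.imread('pics/w2.png')[120:300,190:350]; cv2.imwrite('pics/w2c.png',cv2.resize(b,None,fx=3.3,fy=3.3,interpolation=cv2.INTER_CUBIC))
```

```text
150 [381.8  41.4  56.3] [377.9  40.5  54.2]
156 [382.1  38.4  56.2] [378.2  37.6  54.7]
162 [382.5  35.4  56.5] [378.6  34.5  54.6]
168 [382.8  32.4  56.4] [378.9  31.3  54.2]
174 [383.1  29.4  56.7] [379.2  28.1  54. ]
180 [383.5  26.2  56.5] [379.5  25.1  54.5]
186 [383.8  23.   56.3] [379.9  21.8  54.2]
192 [384.2  19.8  56.4] [380.2  18.8  54.8]
198 [384.5  16.7  56.7] [380.5  15.4  54.5]
204 [384.9  13.2  56.2] [380.9  12.1  54.6]
210 [385.3   9.9  56.2] [381.2   8.8  54.7]
216 [385.7   6.5  56.1] [381.6   5.4  54.6]
222 [386.    3.3  56.5] [381.9   2.1  54.9]
228 [386.4  -0.4  56. ] [382.3  -1.2  55.1]
234 [385.4   7.5  78.6] [381.8   7.6  79.6]
240 [385.3   8.   85.5] [381.9   7.6  85.3]
246 [385.3   8.   90.7] [382.    7.4  90.4]
252 [385.3   7.8  95.3] [382.1   7.7  95.8]
258 [385.3   8.  100.3] [382.1   7.5 100.2]
```

View pics/w2c.png

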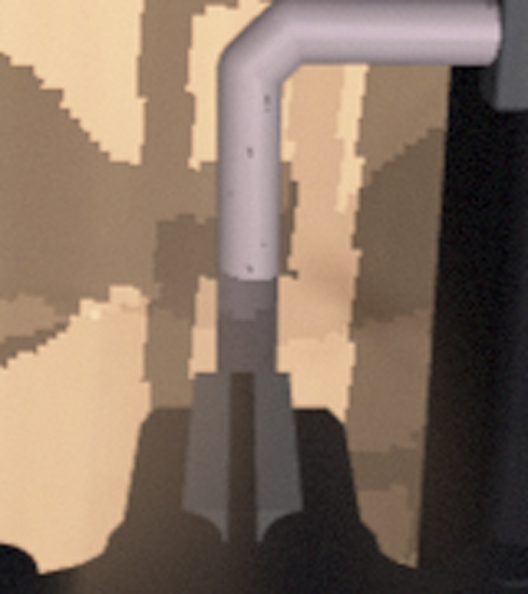

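Run:
```python
from h import *
c=load('w1'); print('cam0',c['origin'])
for u,v in [(155,252),(150,260),(140,280),(370,252),(378,262),(390,285),(125,305)]: print(u,v,pt(c,u,v).round(1))
c=load('w2')
# all points in finger region with lowest z
vs,us=np.mgrid[225:300,225:310]
P=np.array([pt(c,u,v) for u,v in zip(us.ravel(),vs.ravel())]); k=(P[:,2]>62)&(P[:,2]<140)
print(np.sort(P[k][:,2])[:5], P[k][:,0].min(),P[k][:,0].max())
s=manip.sense(); print(s)
```

```text
cam0 [374.69444631  79.08600455 373.70373472]
155 252 [339.1   5.1 252.6]
150 260 [339.1   5.2 258.9]
140 280 [339.8   5.1 271.9]
370 252 [426.1  15.5 252.4]
378 262 [427.   15.4 259.8]
390 285 [426.3  15.5 274.8]
125 305 [338.2   1.9 281.5]
[77.38552908 77.38588501 77.66992091 77.78141911 77.78177402] 371.0642739854543 401.198426602346
{'time_s': 5.2833, 'q': array([ 0.59558734,  0.1857543 , -0.72183679,  2.29718982,  0.18752162,
        0.71308503, -0.15167202]), 'qd': array([ 0.0021864 ,  0.00109783,  0.00085534,  0.00027543, -0.00011206,
       -0.00041859,  0.00029376]), 'joint_torque': array([ 8.12617382e-04, -2.18054402e+01, -2.27149911e+00, -1.75106120e+01,
        7.42114848e-03,  1.44538149e-03,  3.85953524e-05]), 'eef_pos': array([385.79096447,  -2.90109243,  37.4489543 ]), 'eef_rot': array([-2.09760726e+00, -2.33858259e+00, -3.00230429e-06]), 'contact_force': array([-0.64821238, -0.56691353,  1.1163911 ]), 'moment': array([ 0.00746517, -0.04232227,  0.00733563]), 'finger_force': 0.0, 'width': -0.26917598869832016}
```

arm_command --commands '[{"turn": [0, 0, 0], "slide": [0, 0, 0], "jaw": 0.35}, {"turn": [0, 0, 0], "slide": [0, 0, 0], "jaw": 0.35}, {"turn": [0, 0, 0], "slide": [0, 0, 0], "jaw": 0.35}, {"turn": [0, 0, 0], "slide": [0, 1, 0], "jaw": 0.35}, {"turn": [0, 0, 0], "slide": [0, 0, 10], "jaw": 0.35}]'

```text
time_s: 5.7
eef_pos: [389.0, -2.9, 28.7]
eef_rot: [2.096, 2.336, 0.004]
contact_force: [0.7, -0.3, -0.2]
width: 30.2
finger_force: 0.0
```

arm_command --commands '[{"turn": [0, 0, 0], "slide": [0, 0, 8], "jaw": 0.35}, {"turn": [0, 0, 0], "slide": [0, 0, 8], "jaw": 0.35}, {"turn": [0, 0, 0], "slide": [0, 0, 8], "jaw": 0.35}, {"turn": [0, 0, 0], "slide": [0, 0, 4], "jaw": 0.35}, {"turn": [0, 0, 0], "slide": [0, 0, 0], "jaw": 0.35}]'

```text
time_s: 6.12
eef_pos: [385.5, -2.6, -1.7]
eef_rot: [-2.096, -2.337, 0.002]
contact_force: [-0.3, 0.4, -0.5]
width: 29.6
finger_force: 0.0
```

arm_command --commands '[{"turn": [0, 0, 0], "slide": [0, 0, 0], "jaw": 0.18}, {"turn": [0, 0, 0], "slide": [0, 0, 0], "jaw": 0.1}, {"turn": [0, 0, 0], "slide": [0, 0, 0], "jaw": 0.1}, {"turn": [0, 0, 0], "slide": [0, 0, 0], "jaw": 0.1}, {"turn": [0, 0, 0], "slide": [0, 0, 0], "jaw": 0.1}]'

```text
time_s: 6.53
eef_pos: [386.6, -2.7, -0.5]
eef_rot: [-2.098, -2.338, 0.0]
contact_force: [-0.4, 0.4, -1.7]
width: 9.2
finger_force: 21.6
```

arm_command --commands '[{"turn": [0, 0, 0], "slide": [0, 0, 0], "jaw": 0.05}, {"turn": [0, 0, 0], "slide": [0, 0, 0], "jaw": 0.05}, {"turn": [0, 0, 0], "slide": [0, 0, 0], "jaw": 0.05}]'

```text
time_s: 6.78
eef_pos: [386.6, -2.8, -0.4]
eef_rot: [-2.098, -2.338, 0.001]
contact_force: [-2.5, 1.5, 2.7]
width: 7.8
finger_force: 58.7
```

Run:
```python
import numpy as np
a=np.radians(np.linspace(1.3,96.3,26)); p=np.c_[-242*np.cos(a),-242*np.sin(a)]
r=np.diff(np.vstack([p[:1],np.round(p-p[0])+p[0]])[1:],axis=0); print([tuple(int(v) for v in np.round(x)) for x in r])
```

```text
[(1, -16), (2, -16), (3, -16), (4, -15), (5, -15), (6, -15), (7, -15), (8, -14), (9, -13), (10, -13), (10, -12), (12, -11), (12, -11), (12, -10), (14, -8), (14, -8), (14, -7), (15, -6), (15, -6), (16, -4), (15, -3), (16, -2), (16, 0), (16, 0), (16, 1)]
```

arm_command --commands '[{"turn": [0, 0, 0], "slide": [0, 1, -16], "jaw": 0.05}, {"turn": [0, 0, 0], "slide": [0, 2, -16], "jaw": 0.05}, {"turn": [0, 0, 0], "slide": [0, 3, -16], "jaw": 0.05}, {"turn": [0, 0, 0], "slide": [0, 4, -15], "jaw": 0.05}, {"turn": [0, 0, 0], "slide": [0, 5, -15], "jaw": 0.05}]'

```text
time_s: 7.2
eef_pos: [400.8, -1.3, 77.5]
eef_rot: [-2.097, -2.338, 0.001]
contact_force: [1.2, 0.4, -7.1]
width: 8.1
finger_force: 58.3
```

arm_command --commands '[{"turn": [0, 0, 0], "slide": [0, 6, -15], "jaw": 0.05}, {"turn": [0, 0, 0], "slide": [0, 7, -15], "jaw": 0.05}, {"turn": [0, 0, 0], "slide": [0, 8, -14], "jaw": 0.05}, {"turn": [0, 0, 0], "slide": [0, 0, 0], "jaw": 0.05}]'

```text
time_s: 7.53
eef_pos: [422.5, 0.8, 123.2]
eef_rot: [-2.098, -2.338, 0.004]
contact_force: [-4.5, -0.0, 3.7]
width: 7.6
finger_force: 59.5
```

Run:
```python
from h import *
st()
```

```text
t 7.53 pos [422.5   0.8 123.2] x [-0.108  0.994 -0.001] y [ 0.994  0.108 -0.002] z [-0.002 -0.001 -1.   ] F [-4.5 -0.   3.7] w 7.6 ff 59.5 q [ 0.64  0.09 -0.75  2.16  0.08  0.93 -0.05]
```

arm_command --commands '[{"turn": [0, 0, 0], "slide": [0, 9, -13], "jaw": 0.05}, {"turn": [0, 0, 0], "slide": [0, 10, -13], "jaw": 0.05}, {"turn": [0, 0, 0], "slide": [0, 10, -12], "jaw": 0.05}, {"turn": [0, 0, 0], "slide": [0, 12, -11], "jaw": 0.05}, {"turn": [0, 0, 0], "slide": [0, 12, -11], "jaw": 0.05}]'

```text
time_s: 7.95
eef_pos: [468.5, 5.4, 179.6]
eef_rot: [-2.092, -2.331, 0.02]
contact_force: [-10.5, -0.9, 3.5]
width: 7.9
finger_force: 58.9
```

arm_command --commands '[{"turn": [0, 0, 0], "slide": [0, 12, -10], "jaw": 0.05}, {"turn": [0, 0, 0], "slide": [0, 14, -8], "jaw": 0.05}, {"turn": [0, 0, 0], "slide": [0, 14, -8], "jaw": 0.05}, {"turn": [0, 0, 0], "slide": [0, 14, -7], "jaw": 0.05}, {"turn": [0, 0, 0], "slide": [0, 15, -6], "jaw": 0.05}]'

```text
time_s: 8.37
eef_pos: [540.9, 12.6, 223.1]
eef_rot: [-2.097, -2.336, 0.015]
contact_force: [-12.0, -2.8, 14.2]
width: 7.2
finger_force: 60.7
```

arm_command --commands '[{"turn": [0, 0, 0], "slide": [0, 15, -6], "jaw": 0.05}, {"turn": [0, 0, 0], "slide": [0, 16, -4], "jaw": 0.05}, {"turn": [0, 0, 0], "slide": [0, 15, -3], "jaw": 0.05}, {"turn": [0, 0, 0], "slide": [0, 16, -2], "jaw": 0.05}, {"turn": [0, 0, 0], "slide": [0, 16, 0], "jaw": 0.05}]'

```text
time_s: 8.78
eef_pos: [622.1, 20.8, 237.3]
eef_rot: [2.098, 2.335, -0.004]
contact_force: [-3.6, -1.9, 9.3]
width: 7.6
finger_force: 63.3
```

arm_command --commands '[{"turn": [0, 0, 0], "slide": [0, 16, 0], "jaw": 0.05}, {"turn": [0, 0, 0], "slide": [0, 16, 1], "jaw": 0.05}, {"turn": [0, 0, 0], "slide": [0, 0, 0], "jaw": 0.05}, {"turn": [0, 0, 0], "slide": [0, 0, 0], "jaw": 0.05}]'

```text
time_s: 9.12
eef_pos: [656.8, 24.4, 235.6]
eef_rot: [2.096, 2.332, 0.006]
contact_force: [3.9, -2.4, 2.8]
width: 7.5
finger_force: 62.7
```

Run:
```python
from h import *
st()
```

```text
t 9.12 pos [656.8  24.4 235.6] x [-0.106  0.994 -0.002] y [0.994 0.106 0.007] z [ 0.007 -0.001 -1.   ] F [ 3.9 -2.4  2.8] w 7.5 ff 62.7 q [ 0.42  0.45 -0.7   1.51  0.3   1.28 -0.21]
```

arm_command --commands '[{"turn": [0, 0, 0], "slide": [0, 0, 0], "jaw": 0.3}, {"turn": [0, 0, 0], "slide": [0, 0, 0], "jaw": 0.3}, {"turn": [0, 0, 0], "slide": [0, 0, 0], "jaw": 0.3}, {"turn": [0, 0, 0], "slide": [0, 0, -20], "jaw": 0.3}, {"turn": [0, 0, 0], "slide": [0, 0, -30], "jaw": 0.3}]'

```text
time_s: 9.53
eef_pos: [648.9, 26.0, 279.9]
eef_rot: [-2.091, -2.334, 0.012]
contact_force: [0.6, 0.0, -0.2]
width: 25.7
finger_force: 0.0
```

arm_command --commands '[{"turn": [0, 0, 0], "slide": [0, 0, -30], "jaw": 0.3}, {"turn": [0, 0, 0], "slide": [0, -40, 0], "jaw": 0.3}, {"turn": [0, 0, 0], "slide": [0, -40, 0], "jaw": 0.3}, {"turn": [0, 0, 0], "slide": [0, -40, 0], "jaw": 0.3}, {"turn": [0, 0, 0], "slide": [0, -40, 0], "jaw": 0.3}]'

```text
time_s: 9.95
eef_pos: [491.1, 9.7, 313.1]
eef_rot: [-2.094, -2.338, 0.002]
contact_force: [0.0, -0.7, 1.0]
width: 25.5
finger_force: 0.0
```

Run:
```python
from h import *
st()
c=cam('wrist','w3'); c2=cam('top','top1')
im=np.zeros((384*1,0,3),np.uint8)
a=c['pixels'][:,:,::-1]; b=cv2.resize(c2['pixels'][115:245,120:420,::-1],(800,346),interpolation=cv2.INTER_CUBIC)
o=np.zeros((600,800,3),np.uint8); o[:254,:]=cv2.resize(c2['pixels'][135:230,115:415,::-1],(800,254),interpolation=cv2.INTER_CUBIC); o[256:600,:459]=cv2.resize(a,(459,344)); cv2.imwrite('pics/m1.png',o)
```

```text
t 9.95 pos [491.1   9.7 313.1] x [-0.11   0.994  0.001] y [ 0.994  0.11  -0.003] z [-0.003  0.001 -1.   ] F [ 0.  -0.7  1. ] w 25.5 ff 0.0 q [ 0.65  0.03 -0.76  1.78  0.02  1.34 -0.  ]
```

View pics/m1.png

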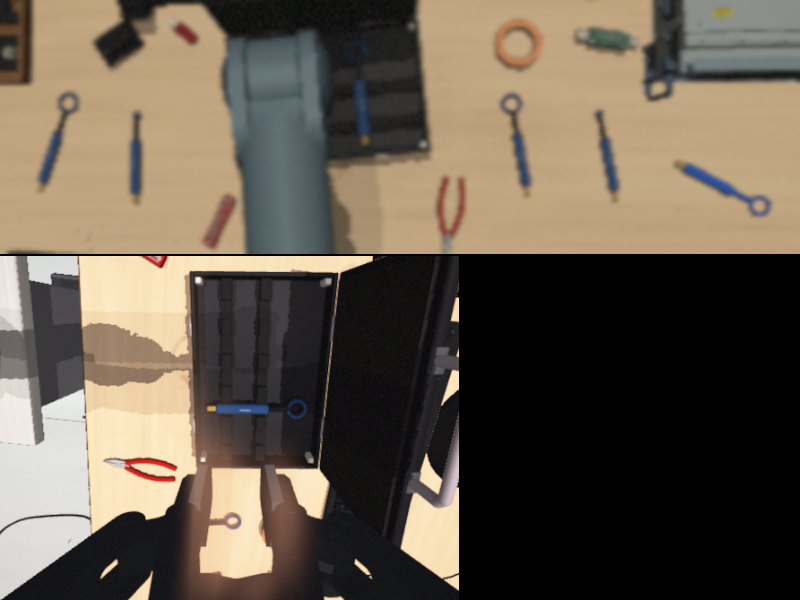

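Run:
```python
from h import *
c=load('w3')
P={}
for n,(u,v) in dict(pl=(215.3,17.8),pr=(375.9,20),ml=(215.3,235.4),mr=(354.7,235.4)).items(): P[n]=pt(c,u,v,45); print(n,P[n].round(1))
print('ctr',sum(P.values())/4, [np.degrees(np.arctan2(d[1],d[0])).round(1) for d in (P['pr']-P['pl'],P['mr']-P['ml'])],[np.degrees(np.arctan2(-d[0],d[1])).round(1) for d in (P['pr']-P['mr'],P['pl']-P['ml'])])
p=c['pixels'].astype(int); k=(p[...,2]-p[...,0]>25); k[:150]=0;k[195:]=0; k[:,:235]=0;k[:,304:]=0
vv,uu=np.nonzero(k); q=np.array([pt(c,a,b,33) for a,b in zip(uu,vv)])[:,:2]; m=q.mean(0)
e,V=np.linalg.eigh(np.cov((q-m).T)); a=V[:,1]*np.sign(V[0,1]); s=(q-m)@a; print(len(q),'grip mid',m+a*(s.max()+s.min())/2,'ext',np.ptp(s),np.degrees(np.arctan2(a[1],a[0])), 'z',pt(c,270,170)[2])
ctr=np.array([526.6,13.1]); y=np.radians(6.3); ex=np.array([np.cos(y),np.sin(y)]); ey=np.array([-ex[1],ex[0]])
d=m+a*(s.max()+s.min())/2-ctr; print('in case frame',d@ex,d@ey)
```

```text
pl [417.  146.2  45. ]
pr [610.3 165.   45. ]
ml [ 436.1 -145.1   45. ]
mr [ 640.8 -122.1   45. ]
ctr [526.05960216  10.98670281  45.        ] [np.float64(5.5), np.float64(6.4)] [np.float64(6.1), np.float64(3.8)]
656 grip mid [505.58430342 -40.01990857] ext 82.70201401172893 5.620787895323657 z 33.00999866339191
in case frame -26.717858421729794 -50.49297208964923
```

arm_command --commands '[{"turn": [0, 0, 7], "slide": [0, 0, 0], "jaw": 0.45}, {"turn": [0, 0, 7], "slide": [0, 0, 0], "jaw": 0.45}, {"turn": [0, 0, 7], "slide": [0, 0, 0], "jaw": 0.45}, {"turn": [0, 0, 7], "slide": [0, 0, 0], "jaw": 0.45}, {"turn": [0, 0, 7], "slide": [0, 0, 0], "jaw": 0.45}]'

```text
time_s: 10.47
eef_pos: [493.5, 9.6, 313.9]
eef_rot: [-2.707, -1.592, 0.002]
contact_force: [0.1, -0.3, -0.1]
width: 38.0
finger_force: 0.0
```

arm_command --commands '[{"turn": [0, 0, 7], "slide": [0, 0, 0], "jaw": 0.45}, {"turn": [0, 0, 7], "slide": [0, 0, 0], "jaw": 0.45}, {"turn": [0, 0, 7], "slide": [0, 0, 0], "jaw": 0.45}, {"turn": [0, 0, 7], "slide": [0, 0, 0], "jaw": 0.45}, {"turn": [0, 0, 7], "slide": [0, 0, 0], "jaw": 0.45}]'

```text
time_s: 10.88
eef_pos: [493.6, 9.7, 313.8]
eef_rot: [-3.061, -0.705, 0.002]
contact_force: [0.6, 0.1, 0.2]
width: 38.3
finger_force: 0.0
```

arm_command --commands '[{"turn": [0, 0, 7], "slide": [0, 0, 0], "jaw": 0.45}, {"turn": [0, 0, 7], "slide": [0, 0, 0], "jaw": 0.45}, {"turn": [0, 0, 7], "slide": [0, 0, 0], "jaw": 0.45}, {"turn": [0, 0, 5], "slide": [0, 0, 0], "jaw": 0.45}, {"turn": [0, 0, 0], "slide": [-9, -33, 21], "jaw": 0.45}]'

```text
time_s: 11.3
eef_pos: [489.4, 35.1, 296.1]
eef_rot: [3.139, -0.018, 0.012]
contact_force: [2.3, -0.5, -0.1]
width: 38.2
finger_force: 0.0
```

arm_command --commands '[{"turn": [0, 0, 0], "slide": [-9, -33, 21], "jaw": 0.45}, {"turn": [0, 0, 0], "slide": [-9, -33, 21], "jaw": 0.45}, {"turn": [0, 0, 0], "slide": [-9, -33, 21], "jaw": 0.45}, {"turn": [0, 0, 0], "slide": [-9, -33, 21], "jaw": 0.45}, {"turn": [0, 0, 0], "slide": [-9, -33, 21], "jaw": 0.45}]'

```text
time_s: 11.72
eef_pos: [438.1, 208.3, 187.5]
eef_rot: [3.141, 0.006, 0.0]
contact_force: [0.9, -0.8, 0.5]
width: 38.4
finger_force: 0.0
```

arm_command --commands '[{"turn": [0, 0, 0], "slide": [-9, -33, 21], "jaw": 0.45}, {"turn": [0, 0, 0], "slide": [-9, -33, 21], "jaw": 0.45}, {"turn": [0, 0, 0], "slide": [-9, -33, 21], "jaw": 0.45}, {"turn": [0, 0, 0], "slide": [0, 0, 0], "jaw": 0.45}]'

```text
time_s: 12.05
eef_pos: [403.7, 312.9, 121.9]
eef_rot: [-3.138, -0.027, 0.015]
contact_force: [-1.3, 0.1, 0.3]
width: 37.8
finger_force: 0.0
```

```bash
cat >> h.py <<'E'
def probe(name,guess,rad=75,zt=14):
    """wrist look: grip (blue) centre and axis near guess, at grip top height"""
    c=cam('wrist',name); p=c['pixels'].astype(int); k=(p[...,2]-p[...,0]>18)&(p[...,2]>40)
    vv,uu=np.nonzero(k); M=rot(c); o=np.array(c['origin'])
    d=np.c_[(uu-c['cx'])/c['fx'],-(vv-c['cy'])/c['fy'],-np.ones(len(uu))]@M.T
    q=o+d*((zt-o[2])/d[:,2])[:,None]; dep=o+d*c['range_z'][vv,uu][:,None]
    k=(np.linalg.norm(q[:,:2]-guess,axis=1)<rad)&(np.abs(dep[:,2]-zt)<9); q=q[k][:,:2]
    r=cv2.minAreaRect(q.astype(np.float32)); a=cv2.boxPoints(r); e0,e1=a[1]-a[0],a[2]-a[1]
    e=e0 if np.linalg.norm(e0)>np.linalg.norm(e1) else e1; e=e*np.sign(e[0])/np.linalg.norm(e)
    m=q.mean(0);s=(q-m)@e;lo,hi=np.percentile(s,[1,99]); mid=m+e*(lo+hi)/2
    C=np.cov((q-m).T); w,V=np.linalg.eigh(C); ang=np.degrees(np.arctan2(V[1,1],V[0,1])); ang=(ang+90)%180-90
    print(name,len(q),'mid',mid.round(1),'rect',np.round(r[1],1),'ang',round(ang,1),'z',np.median(dep[k][:,2]).round(1))
    return mid,ang
def go(target,ang,zrep):
    """slides in tool axes to target; turn so tool x lies along ang"""
    s,r=st(); cur=np.degrees(np.arctan2(r[1,0],r[0,0])); dy=(ang-cur+90)%180-90
    d=np.r_[target,zrep]-s['eef_pos']; print('world d',d.round(1),'tool slide',(r.T@d).round(1),'turn z',round(-dy,1)); r2=R.from_euler('z',dy,degrees=True).as_matrix()@r; print('slide after turn',(r2.T@d).round(1))
E
python3 - <<'E'
from h import *
m,a=probe('w4',(412,309)); go(m,a,-37)
E
```

```text
w4 1393 mid [414.9 309. ] rect [14.4 81.9] ang 0.1 z 14.2
t 12.1 pos [406.3 309.8 123.1] x [ 1.     0.015 -0.007] y [ 0.015 -1.    -0.001] z [-0.007  0.001 -1.   ] F [-1.2 -0.5  0.4] w 38.2 ff 0.0 q [ 0.08  0.34 -0.92  1.96  0.31  1.   -2.54]
world d [   8.6   -0.7 -160.1] tool slide [  9.7   1.  160. ] turn z 0.7
slide after turn [  9.7   0.9 160. ]
```

View pics/w4.png

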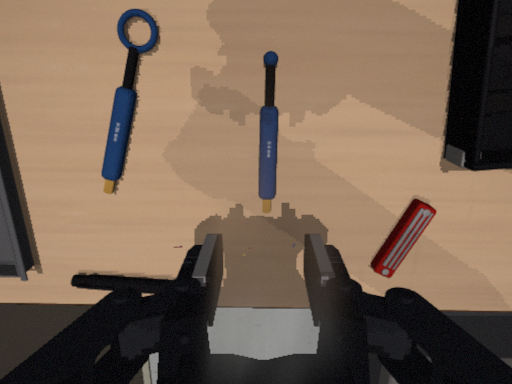

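arm_command --commands '[{"turn": [0, 0, 0], "slide": [5, 0, 33], "jaw": 0.45}, {"turn": [0, 0, 0], "slide": [4, 0, 33], "jaw": 0.45}, {"turn": [0, 0, 0], "slide": [0, 0, 33], "jaw": 0.45}, {"turn": [0, 0, 0], "slide": [0, 0, 30], "jaw": 0.45}, {"turn": [0, 0, 0], "slide": [0, 0, 0], "jaw": 0.45}]'

```text
time_s: 12.52
eef_pos: [417.4, 300.5, -8.7]
eef_rot: [3.134, 0.003, -0.015]
contact_force: [-1.1, -0.0, -0.0]
width: 38.2
finger_force: 0.0
```

arm_command --commands '[{"turn": [0, 0, 0], "slide": [0, 0, 0], "jaw": 0.45}]'

```text
time_s: 12.6
eef_pos: [420.2, 303.8, -4.4]
eef_rot: [3.139, 0.004, -0.005]
contact_force: [-0.1, 1.2, -0.1]
width: 38.7
finger_force: 0.0
```

Run:
```python
from h import *
go((414.9,309),0.1,-37)
```

```text
t 12.6 pos [420.2 303.8  -4.4] x [ 1.     0.003 -0.003] y [ 0.003 -1.     0.002] z [-0.003 -0.002 -1.   ] F [-0.1  1.2 -0.1] w 38.7 ff 0.0 q [-0.05  0.55 -0.77  2.01  0.53  0.79 -2.7 ]
world d [ -5.3   5.2 -32.6] tool slide [-5.1 -5.2 32.6] turn z 0.1
slide after turn [-5.1 -5.2 32.6]
```

arm_command --commands '[{"turn": [0, 0, 0], "slide": [-2, -3, 5], "jaw": 0.45}, {"turn": [0, 0, 0], "slide": [-2, -2, 5], "jaw": 0.45}, {"turn": [0, 0, 0], "slide": [0, 0, 4], "jaw": 0.45}, {"turn": [0, 0, 0], "slide": [0, 0, 0], "jaw": 0.45}, {"turn": [0, 0, 0], "slide": [0, 0, 0], "jaw": 0.45}]'

```text
time_s: 13.02
eef_pos: [417.4, 310.8, -16.8]
eef_rot: [-3.141, -0.006, -0.002]
contact_force: [0.2, -0.4, 0.4]
width: 38.5
finger_force: 0.0
```

Run:
```python
from h import *
go((414.9,309),0.1,-37)
```

```text
t 13.02 pos [417.4 310.8 -16.8] x [1.    0.004 0.001] y [ 0.004 -1.    -0.   ] z [ 0.001  0.    -1.   ] F [ 0.2 -0.4  0.4] w 38.5 ff 0.0 q [-0.08  0.57 -0.75  2.02  0.56  0.77 -2.73]
world d [ -2.5  -1.8 -20.2] tool slide [-2.6  1.8 20.1] turn z 0.1
slide after turn [-2.6  1.8 20.1]
```

arm_command --commands '[{"turn": [0, 0, 0], "slide": [-2, 1, 7], "jaw": 0.45}, {"turn": [0, 0, 0], "slide": [0, 1, 7], "jaw": 0.45}, {"turn": [0, 0, 0], "slide": [0, 0, 5], "jaw": 0.45}, {"turn": [0, 0, 0], "slide": [0, 0, 0], "jaw": 0.45}, {"turn": [0, 0, 0], "slide": [0, 0, 0], "jaw": 0.45}]'

```text
time_s: 13.43
eef_pos: [414.7, 308.3, -37.0]
eef_rot: [3.141, 0.006, -0.001]
contact_force: [0.1, -0.4, 0.4]
width: 38.5
finger_force: 0.0
```

arm_command --commands '[{"turn": [0, 0, 0], "slide": [0, 0, 0], "jaw": 0.24}, {"turn": [0, 0, 0], "slide": [0, 0, 0], "jaw": 0.21}, {"turn": [0, 0, 0], "slide": [0, 0, 0], "jaw": 0.18}, {"turn": [0, 0, 0], "slide": [0, 0, 0], "jaw": 0.18}, {"turn": [0, 0, 0], "slide": [0, 0, 0], "jaw": 0.18}]'

```text
time_s: 13.85
eef_pos: [415.2, 308.9, -36.3]
eef_rot: [-3.141, -0.006, -0.001]
contact_force: [0.4, 0.3, 1.6]
width: 15.3
finger_force: 13.1
```

Run:
```python
from h import *
st()
```

```text
t 13.85 pos [415.2 308.9 -36.3] x [1.    0.004 0.   ] y [ 0.004 -1.    -0.001] z [ 0.     0.001 -1.   ] F [0.4 0.3 1.6] w 15.3 ff 13.1 q [-0.1   0.59 -0.72  2.03  0.58  0.73 -2.76]
```

arm_command --commands '[{"turn": [0, 0, 0], "slide": [0, 0, 0], "jaw": 0.173}, {"turn": [0, 0, 0], "slide": [0, 0, 0], "jaw": 0.173}, {"turn": [0, 0, 0], "slide": [0, 0, -10], "jaw": 0.173}, {"turn": [0, 0, 0], "slide": [0, 0, -20], "jaw": 0.173}, {"turn": [0, 0, 0], "slide": [0, 0, 0], "jaw": 0.173}]'

```text
time_s: 14.27
eef_pos: [416.7, 310.1, -3.7]
eef_rot: [-3.139, -0.006, -0.006]
contact_force: [0.6, 2.1, -0.4]
width: 15.4
finger_force: 25.3
```

arm_command --commands '[{"turn": [0, 0, -3], "slide": [0, 0, -20], "jaw": 0.173}, {"turn": [0, 0, -3], "slide": [0, 0, -20], "jaw": 0.173}, {"turn": [0, 0, 0], "slide": [0, 0, -10], "jaw": 0.173}, {"turn": [0, 0, 0], "slide": [0, 0, 0], "jaw": 0.173}, {"turn": [0, 0, 0], "slide": [0, 0, 0], "jaw": 0.173}]'

```text
time_s: 14.68
eef_pos: [415.5, 308.4, 43.7]
eef_rot: [-3.137, -0.168, -0.002]
contact_force: [-0.1, 0.7, 0.0]
width: 15.2
finger_force: 25.4
```

Run:
```python
from h import *
go((494.8,59.4),6.2,44)
```

```text
t 14.68 pos [415.5 308.4  43.7] x [0.994 0.107 0.001] y [ 0.107 -0.994 -0.   ] z [ 0.001  0.    -1.   ] F [-0.1  0.7  0. ] w 15.2 ff 25.4 q [ 0.01  0.48 -0.85  2.    0.47  0.87 -2.56]
world d [  79.3 -249.     0.3] tool slide [ 52.3 256.1  -0.3] turn z -0.1
slide after turn [ 52.  256.1  -0.3]
```

arm_command --commands '[{"turn": [0, 0, 0], "slide": [5, 24, 0], "jaw": 0.174}, {"turn": [0, 0, 0], "slide": [5, 24, 0], "jaw": 0.174}, {"turn": [0, 0, 0], "slide": [5, 24, 0], "jaw": 0.174}, {"turn": [0, 0, 0], "slide": [5, 24, 0], "jaw": 0.174}, {"turn": [0, 0, 0], "slide": [5, 24, 0], "jaw": 0.174}]'

```text
time_s: 15.1
eef_pos: [451.8, 190.2, 42.0]
eef_rot: [3.136, 0.169, -0.004]
contact_force: [0.6, -0.6, -0.9]
width: 15.2
finger_force: 25.4
```

arm_command --commands '[{"turn": [0, 0, 0], "slide": [5, 24, 0], "jaw": 0.174}, {"turn": [0, 0, 0], "slide": [5, 24, 0], "jaw": 0.174}, {"turn": [0, 0, 0], "slide": [5, 24, 0], "jaw": 0.174}, {"turn": [0, 0, 0], "slide": [5, 24, 0], "jaw": 0.174}, {"turn": [0, 0, 0], "slide": [5, 24, 0], "jaw": 0.174}]'

```text
time_s: 15.52
eef_pos: [489.6, 73.8, 42.0]
eef_rot: [3.137, 0.169, -0.004]
contact_force: [0.9, -0.2, -1.1]
width: 15.4
finger_force: 25.4
```

arm_command --commands '[{"turn": [0, 0, 0], "slide": [2, 16, 0], "jaw": 0.174}, {"turn": [0, 0, 0], "slide": [0, 0, 0], "jaw": 0.174}, {"turn": [0, 0, 0], "slide": [0, 0, 0], "jaw": 0.174}]'

```text
time_s: 15.77
eef_pos: [493.4, 58.4, 42.1]
eef_rot: [-3.137, -0.165, 0.004]
contact_force: [0.3, -0.2, 0.2]
width: 15.4
finger_force: 25.3
```

Run:
```python
from h import *
go((494.8,59.4),6.2,-15)
m,a=probe('w5',(494.8,59.4),60,86)
```

```text
t 15.77 pos [493.4  58.4  42.1] x [ 0.995  0.105 -0.003] y [ 0.105 -0.995 -0.   ] z [-0.003 -0.    -1.   ] F [ 0.3 -0.2  0.2] w 15.4 ff 25.3 q [ 0.51  0.43 -0.81  2.05  0.41  0.84 -2.01]
world d [  1.4   1.  -57.1] tool slide [ 1.6 -0.8 57.1] turn z -0.2
slide after turn [ 1.6 -0.8 57.1]
w5 5716 mid [490.9  58.1] rect [88.3 16.3] ang 6.0 z 92.4
```

View pics/w5.png

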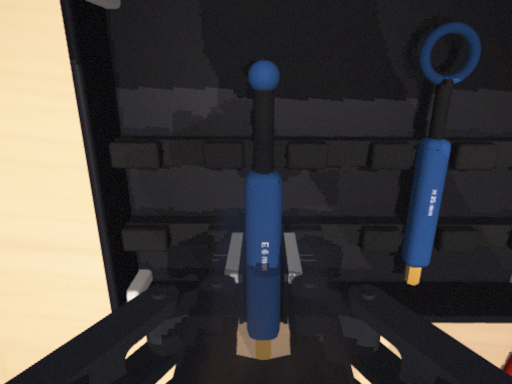

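Run:
```python
from h import *
c=load('w5')
ctr=np.array([526.3,12.5]); y=np.radians(6.2); ex=np.array([np.cos(y),np.sin(y)]); ey=np.array([-ex[1],ex[0]])
for u,v in [(162,155),(203,155),(245,155),(287,155),(330,155),(370,155),(224,142),(224,165),(308,142),(308,165),(145,228),(145,248),(383,238),(168,238)]:
    p=pt(c,u,v,29); d=p[:2]-ctr; print((u,v),(d@ex).round(1),(d@ey).round(1),'dep z',pt(c,u,v)[2].round(1))
```

```text
(162, 155) 6.6 108.3 dep z 19.1
(203, 155) 6.5 84.2 dep z 28.3
(245, 155) 6.5 59.6 dep z 18.9
(287, 155) 6.4 34.9 dep z 27.9
(330, 155) 6.3 9.7 dep z 19.0
(370, 155) 6.2 -13.8 dep z 26.1
(224, 142) 14.2 71.6 dep z 26.0
(224, 165) 0.4 72.1 dep z 29.1
(308, 142) 14.1 22.9 dep z 25.3
(308, 165) 0.3 22.3 dep z 28.7
(145, 228) -40.6 123.7 dep z 25.5
(145, 248) -54.8 125.3 dep z 29.3
(383, 238) -48.1 -27.4 dep z 29.0
(168, 238) -47.7 109.8 dep z 23.0
```

arm_command --commands '[{"turn": [0, 0, 0], "slide": [1, 0, 12], "jaw": 0.174}, {"turn": [0, 0, 0], "slide": [0, 0, 12], "jaw": 0.174}, {"turn": [0, 0, 0], "slide": [0, 0, 12], "jaw": 0.174}, {"turn": [0, 0, 0], "slide": [0, 0, 8], "jaw": 0.174}, {"turn": [0, 0, 0], "slide": [0, 0, 0], "jaw": 0.174}]'

```text
time_s: 16.23
eef_pos: [492.6, 60.1, -3.3]
eef_rot: [-3.137, -0.173, 0.009]
contact_force: [-0.1, 0.0, -0.1]
width: 15.2
finger_force: 25.3
```

arm_command --commands '[{"turn": [0, 0, 0], "slide": [0, 0, 4], "jaw": 0.174}, {"turn": [0, 0, 0], "slide": [0, 0, 4], "jaw": 0.174}, {"turn": [0, 0, 0], "slide": [0, 0, 2], "jaw": 0.174}, {"turn": [0, 0, 0], "slide": [0, 0, 0], "jaw": 0.174}, {"turn": [0, 0, 0], "slide": [0, 0, 0], "jaw": 0.174}]'

```text
time_s: 16.65
eef_pos: [495.7, 59.8, -10.3]
eef_rot: [-3.137, -0.17, -0.001]
contact_force: [0.1, 0.6, 0.0]
width: 15.3
finger_force: 25.3
```

Run:
```python
from h import *
go((495.3,58.5),6.2,-17)
```

```text
t 16.65 pos [495.7  59.8 -10.3] x [0.994 0.108 0.   ] y [ 0.108 -0.994 -0.   ] z [ 0.  0. -1.] F [0.1 0.6 0. ] w 15.3 ff 25.3 q [ 0.44  0.52 -0.74  2.06  0.51  0.75 -2.08]
world d [-0.4 -1.3 -6.7] tool slide [-0.5  1.3  6.7] turn z 0.0
slide after turn [-0.5  1.3  6.7]
```

arm_command --commands '[{"turn": [0, 0, 0], "slide": [0, 1, 2], "jaw": 0.174}, {"turn": [0, 0, 0], "slide": [0, 0, 2], "jaw": 0.174}, {"turn": [0, 0, 0], "slide": [0, 0, 2], "jaw": 0.174}, {"turn": [0, 0, 0], "slide": [0, 0, 0], "jaw": 0.174}, {"turn": [0, 0, 0], "slide": [0, 0, 0], "jaw": 0.174}]'

```text
time_s: 17.07
eef_pos: [495.4, 58.8, -16.7]
eef_rot: [3.137, 0.17, -0.001]
contact_force: [0.7, 0.1, -0.2]
width: 15.2
finger_force: 25.3
```

Run:
```python
from h import *
st()
```

```text
t 17.07 pos [495.4  58.8 -16.7] x [ 0.994  0.108 -0.   ] y [ 0.108 -0.994 -0.   ] z [-0. -0. -1.] F [ 0.7  0.1 -0.2] w 15.2 ff 25.3 q [ 0.43  0.53 -0.73  2.07  0.52  0.74 -2.09]
```

arm_command --commands '[{"turn": [0, 0, 0], "slide": [0, 0, 0], "jaw": 0.22}, {"turn": [0, 0, 0], "slide": [0, 0, 0], "jaw": 0.27}, {"turn": [0, 0, 0], "slide": [0, 0, 0], "jaw": 0.3}, {"turn": [0, 0, 0], "slide": [0, 0, -10], "jaw": 0.3}, {"turn": [0, 0, 0], "slide": [0, 0, -30], "jaw": 0.3}]'

```text
time_s: 17.48
eef_pos: [491.5, 58.1, 21.0]
eef_rot: [-3.137, -0.171, 0.014]
contact_force: [0.2, -0.6, -0.1]
width: 25.5
finger_force: 0.0
```

arm_command --commands '[{"turn": [0, 0, 0], "slide": [0, 0, -35], "jaw": 0.3}, {"turn": [0, 0, 0], "slide": [0, 0, -35], "jaw": 0.3}, {"turn": [0, 0, 0], "slide": [0, 0, -30], "jaw": 0.45}, {"turn": [0, 0, 0], "slide": [0, 0, 0], "jaw": 0.45}]'

```text
time_s: 17.82
eef_pos: [501.1, 60.5, 130.6]
eef_rot: [3.136, 0.171, 0.02]
contact_force: [1.5, -0.0, 0.3]
width: 38.4
finger_force: 0.0
```

Run:
```python
from h import *
st()
m,a=probe('w6',(494.8,59.4),60,33)
```

```text
t 17.82 pos [501.1  60.5 130.6] x [0.994 0.109 0.013] y [ 0.109 -0.994  0.001] z [ 0.013 -0.    -1.   ] F [ 1.5 -0.   0.3] w 38.4 ff 0.0 q [ 0.6   0.29 -0.9   1.98  0.28  0.98 -1.89]
w6 1654 mid [495.3  59.1] rect [83.8 15.3] ang 6.1 z 33.0
```

arm_command --commands '[{"turn": [0, 0, -7], "slide": [0, 0, 0], "jaw": 0.45}, {"turn": [0, 0, -7], "slide": [0, 0, 0], "jaw": 0.45}, {"turn": [0, 0, -7], "slide": [0, 0, 0], "jaw": 0.45}, {"turn": [0, 0, -7], "slide": [0, 0, 0], "jaw": 0.45}, {"turn": [0, 0, -7], "slide": [0, 0, 0], "jaw": 0.45}]'

```text
time_s: 18.28
eef_pos: [494.4, 58.6, 122.6]
eef_rot: [-2.937, -1.115, 0.003]
contact_force: [0.3, -0.2, 0.1]
width: 38.8
finger_force: 0.0
```

arm_command --commands '[{"turn": [0, 0, -7], "slide": [0, 0, 0], "jaw": 0.45}, {"turn": [0, 0, -7], "slide": [0, 0, 0], "jaw": 0.45}, {"turn": [0, 0, -7], "slide": [0, 0, 0], "jaw": 0.45}, {"turn": [0, 0, -7], "slide": [0, 0, 0], "jaw": 0.45}, {"turn": [0, 0, -7], "slide": [0, 0, 0], "jaw": 0.45}]'

```text
time_s: 18.7
eef_pos: [494.4, 58.6, 122.6]
eef_rot: [-2.465, -1.946, 0.003]
contact_force: [0.2, -0.2, -0.4]
width: 38.2
finger_force: 0.0
```

arm_command --commands '[{"turn": [0, 0, -7], "slide": [0, 0, 0], "jaw": 0.45}, {"turn": [0, 0, -7], "slide": [0, 0, 0], "jaw": 0.45}, {"turn": [0, 0, -7], "slide": [0, 0, 0], "jaw": 0.45}, {"turn": [0, 0, -7], "slide": [0, 0, 0], "jaw": 0.45}, {"turn": [0, 0, -7], "slide": [0, 0, 0], "jaw": 0.45}]'

```text
time_s: 19.12
eef_pos: [494.5, 58.5, 122.6]
eef_rot: [-1.765, -2.597, 0.002]
contact_force: [0.8, -0.3, 0.8]
width: 38.6
finger_force: 0.0
```

arm_command --commands '[{"turn": [0, 0, -7], "slide": [0, 0, 0], "jaw": 0.45}, {"turn": [0, 0, -7], "slide": [0, 0, 0], "jaw": 0.45}, {"turn": [0, 0, -7], "slide": [0, 0, 0], "jaw": 0.45}, {"turn": [0, 0, -7], "slide": [0, 0, 0], "jaw": 0.45}, {"turn": [0, 0, -7], "slide": [0, 0, 0], "jaw": 0.45}]'

```text
time_s: 19.53
eef_pos: [494.5, 58.5, 122.6]
eef_rot: [-0.903, -3.007, 0.001]
contact_force: [-0.3, -0.1, 0.2]
width: 38.5
finger_force: 0.0
```

arm_command --commands '[{"turn": [0, 0, -7], "slide": [0, 0, 0], "jaw": 0.45}, {"turn": [0, 0, -7], "slide": [0, 0, 0], "jaw": 0.45}, {"turn": [0, 0, -3], "slide": [0, 0, 0], "jaw": 0.45}, {"turn": [0, 0, 0], "slide": [0, 0, 0], "jaw": 0.45}, {"turn": [0, 0, 0], "slide": [0, 0, 0], "jaw": 0.45}]'

```text
time_s: 19.95
eef_pos: [494.8, 58.7, 122.8]
eef_rot: [-0.46, -3.106, 0.0]
contact_force: [0.7, -0.2, 0.6]
width: 38.4
finger_force: 0.0
```

Run:
```python
from h import *
go((430,441),-16.7,115)
```

```text
t 19.95 pos [494.8  58.7 122.8] x [-0.957  0.29   0.002] y [ 0.29   0.957 -0.   ] z [-0.002  0.    -1.   ] F [ 0.7 -0.2  0.6] w 38.4 ff 0.0 q [ 0.94  0.63 -1.42  1.98  0.69  1.16  0.52]
world d [-64.8 382.3  -7.8] tool slide [172.8 347.1   7.9] turn z -0.2
slide after turn [171.9 347.5   7.9]
```

arm_command --commands '[{"turn": [0, 0, 0], "slide": [16, 31, 0], "jaw": 0.45}, {"turn": [0, 0, 0], "slide": [16, 31, 0], "jaw": 0.45}, {"turn": [0, 0, 0], "slide": [16, 31, 0], "jaw": 0.45}, {"turn": [0, 0, 0], "slide": [16, 31, 0], "jaw": 0.45}, {"turn": [0, 0, 0], "slide": [16, 31, 0], "jaw": 0.45}]'

```text
time_s: 20.37
eef_pos: [463.2, 231.3, 123.3]
eef_rot: [0.462, 3.107, -0.001]
contact_force: [0.4, 0.9, 0.5]
width: 38.7
finger_force: 0.0
```

arm_command --commands '[{"turn": [0, 0, 0], "slide": [16, 31, 0], "jaw": 0.45}, {"turn": [0, 0, 0], "slide": [16, 31, 0], "jaw": 0.45}, {"turn": [0, 0, 0], "slide": [16, 31, 0], "jaw": 0.45}, {"turn": [0, 0, 0], "slide": [0, 0, 0], "jaw": 0.45}, {"turn": [0, 0, 0], "slide": [0, 0, 0], "jaw": 0.45}]'

```text
time_s: 20.78
eef_pos: [442.3, 336.6, 124.0]
eef_rot: [-0.449, -3.109, -0.002]
contact_force: [0.2, -0.2, -0.1]
width: 38.6
finger_force: 0.0
```

Run:
```python
from h import *
m,a=probe('w7',(430,441)); go(m,a,123)
```

```text
w7 1802 mid [444.5 434.8] rect [ 22.3 117.2] ang -16.7 z 13.9
t 20.83 pos [443.7 334.1 123.4] x [-0.958  0.287 -0.   ] y [ 0.287  0.958 -0.001] z [ 0.    -0.001 -1.   ] F [ 0.  -0.3 -0.5] w 38.6 ff 0.0 q [ 0.27  0.65 -1.28  1.85  0.68  1.18  0.03]
world d [  0.8 100.7  -0.4] tool slide [28.1 96.7  0.3] turn z 0.1
slide after turn [28.2 96.7  0.3]
```

```bash
sed -i "s/c=cam('wrist',name); p=/c=load(name) if old else cam('wrist',name); p=/; s/def probe(name,guess,rad=75,zt=14)/def probe(name,guess,rad=58,zt=14,old=0)/" h.py
python3 - <<'E'
from h import *
m,a=probe('w7',(430,441),old=1); go(m,a,60)
E
```

```text
w7 1729 mid [427.5 439.8] rect [15.6 81.8] ang -16.7 z 14.0
t 20.83 pos [443.7 334.1 123.4] x [-0.958  0.287 -0.   ] y [ 0.287  0.958 -0.001] z [ 0.    -0.001 -1.   ] F [ 0.  -0.3 -0.5] w 38.6 ff 0.0 q [ 0.27  0.65 -1.28  1.85  0.68  1.18  0.03]
world d [-16.2 105.7 -63.4] tool slide [45.8 96.7 63.3] turn z 0.0
slide after turn [45.9 96.7 63.3]
```

arm_command --commands '[{"turn": [0, 0, 0], "slide": [15, 32, 0], "jaw": 0.45}, {"turn": [0, 0, 0], "slide": [15, 32, 0], "jaw": 0.45}, {"turn": [0, 0, 0], "slide": [15, 32, 20], "jaw": 0.45}, {"turn": [0, 0, 0], "slide": [0, 0, 30], "jaw": 0.45}, {"turn": [0, 0, 0], "slide": [0, 0, 30], "jaw": 0.45}]'

```text
time_s: 21.25
eef_pos: [429.5, 440.2, 43.8]
eef_rot: [0.458, 3.107, 0.005]
contact_force: [0.3, -0.4, -1.5]
width: 38.4
finger_force: 0.0
```

arm_command --commands '[{"turn": [0, 0, 0], "slide": [0, 0, 25], "jaw": 0.45}, {"turn": [0, 0, 0], "slide": [0, 0, 15], "jaw": 0.45}, {"turn": [0, 0, 0], "slide": [0, 0, 0], "jaw": 0.45}, {"turn": [0, 0, 0], "slide": [0, 0, 0], "jaw": 0.45}, {"turn": [0, 0, 0], "slide": [0, 0, 0], "jaw": 0.45}]'

```text
time_s: 21.67
eef_pos: [430.6, 438.6, 5.1]
eef_rot: [0.461, 3.106, 0.003]
contact_force: [0.4, 0.5, 1.0]
width: 38.5
finger_force: 0.0
```

Run:
```python
from h import *
m,a=probe('w8',(427.5,439.8)); go(m,a,-37)
```

```text
w8 2614 mid [427.3 443.1] rect [13.5 83.2] ang -16.2 z 14.0
t 21.72 pos [430.6 439.1   5.6] x [-0.957  0.29  -0.001] y [0.29  0.957 0.003] z [ 0.002  0.003 -1.   ] F [-0.2  0.2  0.5] w 38.2 ff 0.0 q [-0.07  0.85 -1.07  1.77  0.86  1.06 -0.19]
world d [ -3.4   4.  -42.6] tool slide [ 4.4  2.8 42.6] turn z -0.7
slide after turn [ 4.4  2.8 42.6]
```

arm_command --commands '[{"turn": [0, 0, 0], "slide": [2, 1, 12], "jaw": 0.45}, {"turn": [0, 0, 0], "slide": [2, 1, 12], "jaw": 0.45}, {"turn": [0, 0, 0], "slide": [0, 0, 8], "jaw": 0.45}, {"turn": [0, 0, 0], "slide": [0, 0, 6], "jaw": 0.45}, {"turn": [0, 0, 0], "slide": [0, 0, 0], "jaw": 0.45}]'

```text
time_s: 22.13
eef_pos: [425.0, 439.8, -36.7]
eef_rot: [-0.458, -3.106, 0.005]
contact_force: [-0.3, 0.2, 0.0]
width: 38.5
finger_force: 0.0
```

arm_command --commands '[{"turn": [0, 0, 0], "slide": [0, 0, 0], "jaw": 0.45}, {"turn": [0, 0, 0], "slide": [0, 0, 0], "jaw": 0.45}]'

```text
time_s: 22.3
eef_pos: [426.0, 441.4, -34.5]
eef_rot: [-0.458, -3.108, -0.0]
contact_force: [0.0, 0.4, -0.0]
width: 38.5
finger_force: 0.0
```

Run:
```python
from h import *
go((427.5,441),-16.5,-37)
```

```text
t 22.3 pos [426.  441.4 -34.5] x [-0.957  0.289  0.   ] y [0.289 0.957 0.   ] z [-0.  0. -1.] F [ 0.   0.4 -0. ] w 38.5 ff 0.0 q [-0.11  0.9  -1.02  1.78  0.9   1.01 -0.22]
world d [ 1.5 -0.4 -2.5] tool slide [-1.6  0.   2.5] turn z -0.3
slide after turn [-1.6 -0.   2.5]
```

arm_command --commands '[{"turn": [0, 0, 0], "slide": [-1, 0, 2], "jaw": 0.3}, {"turn": [0, 0, 0], "slide": [0, 0, 0], "jaw": 0.23}, {"turn": [0, 0, 0], "slide": [0, 0, 0], "jaw": 0.2}, {"turn": [0, 0, 0], "slide": [0, 0, 0], "jaw": 0.175}, {"turn": [0, 0, 0], "slide": [0, 0, 0], "jaw": 0.175}]'

```text
time_s: 22.72
eef_pos: [427.3, 441.2, -36.1]
eef_rot: [0.459, 3.107, 0.001]
contact_force: [-0.1, 0.2, 1.1]
width: 15.4
finger_force: 21.9
```

arm_command --commands '[{"turn": [0, 0, 0], "slide": [0, 0, 0], "jaw": 0.175}, {"turn": [0, 0, 0], "slide": [0, 0, 0], "jaw": 0.174}, {"turn": [0, 0, 0], "slide": [0, 0, -10], "jaw": 0.174}, {"turn": [0, 0, 0], "slide": [0, 0, -15], "jaw": 0.174}, {"turn": [0, 0, 0], "slide": [0, 0, 0], "jaw": 0.174}]'

```text
time_s: 23.13
eef_pos: [427.9, 443.3, -8.0]
eef_rot: [0.458, 3.106, 0.007]
contact_force: [0.8, 1.6, 0.7]
width: 15.3
finger_force: 23.6
```

Run:
```python
from h import *
go((490.5,108),186.2,44)
```

```text
t 23.13 pos [427.9 443.3  -8. ] x [-0.957  0.288 -0.001] y [0.288 0.957 0.005] z [ 0.003  0.004 -1.   ] F [0.8 1.6 0.7] w 15.3 ff 23.6 q [-0.09  0.87 -1.05  1.78  0.87  1.04 -0.2 ]
world d [  62.6 -335.3   52. ] tool slide [-156.8 -302.7  -53.3] turn z -23.0
slide after turn [ -26.1 -339.8  -53.6]
```

arm_command --commands '[{"turn": [0, 0, -5], "slide": [0, 0, -18], "jaw": 0.174}, {"turn": [0, 0, -5], "slide": [0, 0, -18], "jaw": 0.174}, {"turn": [0, 0, -5], "slide": [0, 0, -18], "jaw": 0.174}, {"turn": [0, 0, -5], "slide": [0, 0, 0], "jaw": 0.174}, {"turn": [0, 0, -3], "slide": [0, 0, 0], "jaw": 0.174}]'

```text
time_s: 23.55
eef_pos: [427.8, 442.3, 44.9]
eef_rot: [-0.176, 3.134, 0.005]
contact_force: [-0.3, 0.2, -1.7]
width: 15.2
finger_force: 23.6
```

arm_command --commands '[{"turn": [0, 0, 0], "slide": [-2, -24, 0], "jaw": 0.174}, {"turn": [0, 0, 0], "slide": [-2, -24, 0], "jaw": 0.174}, {"turn": [0, 0, 0], "slide": [-2, -24, 0], "jaw": 0.174}, {"turn": [0, 0, 0], "slide": [-2, -24, 0], "jaw": 0.174}, {"turn": [0, 0, 0], "slide": [-2, -24, 0], "jaw": 0.174}]'

```text
time_s: 23.97
eef_pos: [450.1, 321.9, 43.1]
eef_rot: [-0.171, 3.136, 0.0]
contact_force: [0.4, 0.8, -0.3]
width: 15.3
finger_force: 23.6
```

Run:
```python
from h import *
go((490.5,108),186.2,44)
```

```text
t 23.97 pos [450.1 321.9  43.1] x [-0.994 -0.109 -0.001] y [-0.109  0.994  0.   ] z [ 0.001  0.    -1.   ] F [ 0.4  0.8 -0.3] w 15.3 ff 23.6 q [ 0.25  0.79 -1.23  1.91  0.85  1.1   0.34]
world d [  40.4 -213.9    0.9] tool slide [ -16.9 -217.    -1. ] turn z 0.0
slide after turn [ -17. -217.   -1.]
```

arm_command --commands '[{"turn": [0, 0, 0], "slide": [-2, -24, 0], "jaw": 0.174}, {"turn": [0, 0, 0], "slide": [-2, -24, 0], "jaw": 0.174}, {"turn": [0, 0, 0], "slide": [-2, -24, 0], "jaw": 0.174}, {"turn": [0, 0, 0], "slide": [-2, -24, 0], "jaw": 0.174}, {"turn": [0, 0, 0], "slide": [-2, -24, 0], "jaw": 0.174}]'

```text
time_s: 24.38
eef_pos: [473.2, 203.5, 43.1]
eef_rot: [-0.171, 3.136, -0.0]
contact_force: [0.4, 0.2, -0.5]
width: 15.2
finger_force: 23.6
```

arm_command --commands '[{"turn": [0, 0, 0], "slide": [-2, -24, 0], "jaw": 0.174}, {"turn": [0, 0, 0], "slide": [-2, -24, 0], "jaw": 0.174}, {"turn": [0, 0, 0], "slide": [-2, -24, 0], "jaw": 0.174}, {"turn": [0, 0, 0], "slide": [-1, -24, 0], "jaw": 0.174}, {"turn": [0, 0, 0], "slide": [0, 0, 0], "jaw": 0.174}]'

```text
time_s: 24.8
eef_pos: [491.8, 103.2, 41.9]
eef_rot: [0.157, -3.137, 0.008]
contact_force: [0.6, -1.1, -0.8]
width: 15.5
finger_force: 23.6
```

Run:
```python
from h import *
go((490.5,108),186.2,-17)
m,a=probe('w9',(490.5,108),58,93)
```

```text
t 24.8 pos [491.8 103.2  41.9] x [-0.995 -0.1    0.001] y [-0.1    0.995 -0.005] z [-0.    -0.005 -1.   ] F [ 0.6 -1.1 -0.8] w 15.5 ff 23.6 q [ 0.75  0.75 -1.3   2.02  0.85  1.07  0.71]
world d [ -1.3   4.8 -58.9] tool slide [ 0.7  5.2 58.9] turn z -0.5
slide after turn [ 0.7  5.2 58.9]
w9 5826 mid [490.  102.9] rect [83.3 28.1] ang 5.7 z 92.0
```

arm_command --commands '[{"turn": [0, 0, -0.5], "slide": [0, 2, 0], "jaw": 0.174}, {"turn": [0, 0, 0], "slide": [0, 2, 12], "jaw": 0.174}, {"turn": [0, 0, 0], "slide": [0, 0, 12], "jaw": 0.174}, {"turn": [0, 0, 0], "slide": [0, 0, 10], "jaw": 0.174}, {"turn": [0, 0, 0], "slide": [0, 0, 0], "jaw": 0.174}]'

```text
time_s: 25.27
eef_pos: [487.1, 113.9, 5.7]
eef_rot: [0.188, -3.131, 0.002]
contact_force: [-0.9, -0.4, -0.7]
width: 15.4
finger_force: 23.6
```

arm_command --commands '[{"turn": [0, 0, 0], "slide": [0, 0, 0], "jaw": 0.174}, {"turn": [0, 0, 0], "slide": [0, 0, 0], "jaw": 0.174}]'

```text
time_s: 25.43
eef_pos: [489.5, 114.4, 8.2]
eef_rot: [0.186, -3.136, -0.001]
contact_force: [0.5, 0.6, 0.1]
width: 15.4
finger_force: 23.6
```

Run:
```python
from h import *
go((490.5,108),186.2,-17)
```

```text
t 25.43 pos [489.5 114.4   8.2] x [-0.993 -0.118  0.001] y [-0.118  0.993  0.   ] z [-0.001  0.    -1.   ] F [0.5 0.6 0.1] w 15.4 ff 23.6 q [ 0.69  0.79 -1.24  2.04  0.91  1.02  0.67]
world d [  1.   -6.4 -25.2] tool slide [-0.3 -6.5 25.2] turn z 0.6
slide after turn [-0.4 -6.5 25.2]
```

arm_command --commands '[{"turn": [0, 0, 0.6], "slide": [0, -6, 0], "jaw": 0.174}, {"turn": [0, 0, 0], "slide": [0, 0, 6], "jaw": 0.174}, {"turn": [0, 0, 0], "slide": [0, 0, 6], "jaw": 0.174}, {"turn": [0, 0, 0], "slide": [0, 0, 4], "jaw": 0.174}, {"turn": [0, 0, 0], "slide": [0, 0, 2], "jaw": 0.174}]'

```text
time_s: 25.85
eef_pos: [489.9, 107.4, -10.4]
eef_rot: [0.167, -3.136, 0.0]
contact_force: [-0.7, 1.0, -0.9]
width: 15.4
finger_force: 23.6
```

arm_command --commands '[{"turn": [0, 0, 0], "slide": [0, 0, 0], "jaw": 0.174}, {"turn": [0, 0, 0], "slide": [0, 0, 0], "jaw": 0.174}, {"turn": [0, 0, 0], "slide": [0, 0, 0], "jaw": 0.174}]'

```text
time_s: 26.1
eef_pos: [490.5, 108.0, -9.4]
eef_rot: [-0.168, 3.137, 0.0]
contact_force: [-0.2, -1.1, -0.9]
width: 15.1
finger_force: 23.6
```

Run:
```python
from h import *
go((490.5,108),186.2,-17)
```

```text
t 26.1 pos [490.5 108.   -9.4] x [-0.994 -0.107 -0.   ] y [-0.107  0.994  0.   ] z [ 0.  0. -1.] F [-0.2 -1.1 -0.9] w 15.1 ff 23.6 q [ 0.68  0.81 -1.21  2.04  0.94  1.    0.66]
world d [-0.  -0.  -7.6] tool slide [ 0.1 -0.   7.6] turn z -0.1
slide after turn [ 0.1 -0.   7.6]
```

arm_command --commands '[{"turn": [0, 0, 0], "slide": [0, 0, 3], "jaw": 0.174}, {"turn": [0, 0, 0], "slide": [0, 0, 2], "jaw": 0.174}, {"turn": [0, 0, 0], "slide": [0, 0, 2], "jaw": 0.174}, {"turn": [0, 0, 0], "slide": [0, 0, 0], "jaw": 0.174}, {"turn": [0, 0, 0], "slide": [0, 0, 0], "jaw": 0.174}]'

```text
time_s: 26.52
eef_pos: [490.3, 107.8, -16.7]
eef_rot: [0.168, -3.137, 0.0]
contact_force: [0.4, -0.3, 0.1]
width: 15.3
finger_force: 23.6
```

arm_command --commands '[{"turn": [0, 0, 0], "slide": [0, 0, 0], "jaw": 0.22}, {"turn": [0, 0, 0], "slide": [0, 0, 0], "jaw": 0.27}, {"turn": [0, 0, 0], "slide": [0, 0, 0], "jaw": 0.3}, {"turn": [0, 0, 0], "slide": [0, 0, -10], "jaw": 0.3}, {"turn": [0, 0, 0], "slide": [0, 0, -30], "jaw": 0.3}]'

```text
time_s: 26.93
eef_pos: [487.2, 106.4, 21.2]
eef_rot: [0.167, -3.13, 0.002]
contact_force: [-0.5, -1.1, -0.2]
width: 25.8
finger_force: 0.0
```

arm_command --commands '[{"turn": [0, 0, 0], "slide": [0, 0, -35], "jaw": 0.3}, {"turn": [0, 0, 0], "slide": [0, 0, -35], "jaw": 0.3}, {"turn": [0, 0, 0], "slide": [0, 0, -35], "jaw": 0.45}, {"turn": [0, 0, 0], "slide": [0, 0, 0], "jaw": 0.45}]'

```text
time_s: 27.27
eef_pos: [495.1, 111.0, 136.0]
eef_rot: [-0.168, 3.125, 0.004]
contact_force: [0.6, 0.8, -0.1]
width: 38.6
finger_force: 0.0
```

Run:
```python
from h import *
m,a=probe('w10',(490.5,108),58,33)
probe('w10',(495.3,59.1),58,33,1)
c=cam('top','top2'); o=cv2.resize(c['pixels'][135:230,115:415,::-1],(800,254),interpolation=cv2.INTER_CUBIC)
cv2.imwrite('pics/m2.png',np.vstack([o,cv2.resize(load('w10')['pixels'][:,:,::-1],(459,344))[:, :].copy() if 0 else np.pad(cv2.resize(load('w10')['pixels'][:,:,::-1],(459,344)),((0,0),(0,341),(0,0)))]))
go((431.3,-286.1),10,123)
```

```text
w10 2912 mid [492.3  87.5] rect [83.4 64. ] ang -81.0 z 32.9
w10 2956 mid [490.9  78.6] rect [83.8 64. ] ang 76.7 z 32.9
t 27.37 pos [491.9 108.3 130.8] x [-0.994 -0.106 -0.004] y [-0.106  0.994 -0.001] z [ 0.004 -0.    -1.   ] F [ 0.6 -0.3 -0.9] w 38.3 ff 0.0 q [ 0.85  0.64 -1.44  1.96  0.7   1.18  0.81]
world d [ -60.6 -394.4   -7.8] tool slide [ 102.3 -385.7    7.6] turn z -3.9
slide after turn [ 128.2 -377.9    7.5]
```

View pics/m2.png

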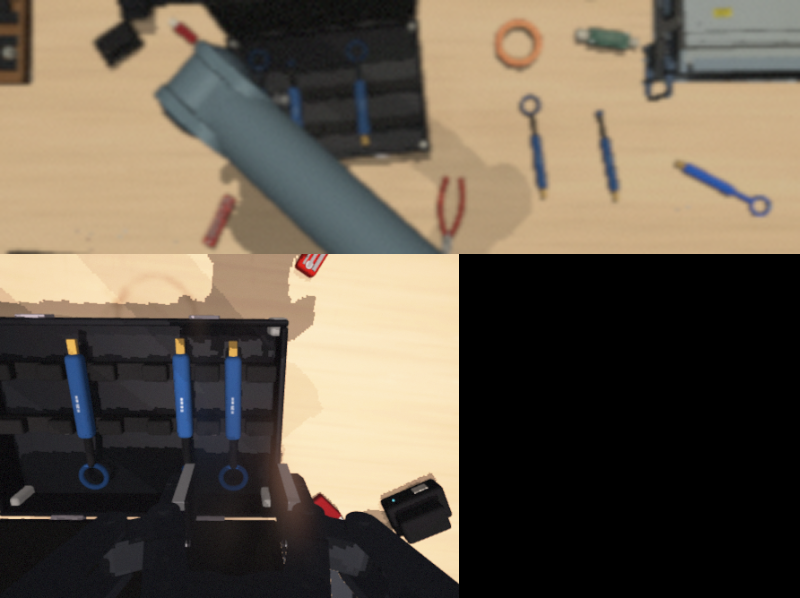

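Run:
```python
from h import *
c=load('top2'); p=c['pixels'].astype(int)
for n,(u,v) in dict(L2=(317,195),B2=(343,197)).items():
    w=p[v-14:v+15,u-9:u+10]; k=(w[...,2]-w[...,0]>15)
    vv,uu=np.nonzero(k); q=np.array([pt(c,a+u-9,b+v-14,10) for a,b in zip(uu,vv)])[:,:2]; m=q.mean(0)
    e,V=np.linalg.eigh(np.cov((q-m).T)); a=V[:,1]*np.sign(V[0,1]); print(n,len(q),'mid',m.round(1),'ang',np.degrees(np.arctan2(a[1],a[0])).round(1))
```

```text
L2 42 mid [ 426.9 -312.7] ang 7.6
B2 45 mid [ 423.9 -421. ] ang 10.3
```

arm_command --commands '[{"turn": [0, 0, 7], "slide": [0, 0, 0], "jaw": 0.45}, {"turn": [0, 0, 7], "slide": [0, 0, 0], "jaw": 0.45}, {"turn": [0, 0, 7], "slide": [0, 0, 0], "jaw": 0.45}, {"turn": [0, 0, 7], "slide": [0, 0, 0], "jaw": 0.45}, {"turn": [0, 0, 7], "slide": [0, 0, 0], "jaw": 0.45}]'

```text
time_s: 27.78
eef_pos: [489.0, 107.3, 127.1]
eef_rot: [-0.792, -3.038, 0.002]
contact_force: [0.1, 0.6, 0.1]
width: 38.9
finger_force: 0.0
```

arm_command --commands '[{"turn": [0, 0, 7], "slide": [0, 0, 0], "jaw": 0.45}, {"turn": [0, 0, 7], "slide": [0, 0, 0], "jaw": 0.45}, {"turn": [0, 0, 7], "slide": [0, 0, 0], "jaw": 0.45}, {"turn": [0, 0, 7], "slide": [0, 0, 0], "jaw": 0.45}, {"turn": [0, 0, 7], "slide": [0, 0, 0], "jaw": 0.45}]'

```text
time_s: 28.2
eef_pos: [489.0, 107.3, 127.1]
eef_rot: [-1.669, -2.659, 0.003]
contact_force: [0.2, -0.1, 0.0]
width: 38.7
finger_force: 0.0
```

arm_command --commands '[{"turn": [0, 0, 7], "slide": [0, 0, 0], "jaw": 0.45}, {"turn": [0, 0, 7], "slide": [0, 0, 0], "jaw": 0.45}, {"turn": [0, 0, 7], "slide": [0, 0, 0], "jaw": 0.45}, {"turn": [0, 0, 7], "slide": [0, 0, 0], "jaw": 0.45}, {"turn": [0, 0, 7], "slide": [0, 0, 0], "jaw": 0.45}]'

```text
time_s: 28.62
eef_pos: [488.9, 107.3, 127.1]
eef_rot: [-2.392, -2.035, 0.004]
contact_force: [-0.2, 0.1, -0.1]
width: 38.3
finger_force: 0.0
```

arm_command --commands '[{"turn": [0, 0, 7], "slide": [0, 0, 0], "jaw": 0.45}, {"turn": [0, 0, 7], "slide": [0, 0, 0], "jaw": 0.45}, {"turn": [0, 0, 7], "slide": [0, 0, 0], "jaw": 0.45}, {"turn": [0, 0, 7], "slide": [0, 0, 0], "jaw": 0.45}, {"turn": [0, 0, 7], "slide": [0, 0, 0], "jaw": 0.45}]'

```text
time_s: 29.03
eef_pos: [488.9, 107.3, 127.1]
eef_rot: [-2.894, -1.222, 0.005]
contact_force: [0.5, -0.1, 0.4]
width: 38.5
finger_force: 0.0
```

arm_command --commands '[{"turn": [0, 0, 7], "slide": [0, 0, 0], "jaw": 0.45}, {"turn": [0, 0, 7], "slide": [0, 0, 0], "jaw": 0.45}, {"turn": [0, 0, 7], "slide": [0, 0, 0], "jaw": 0.45}, {"turn": [0, 0, 7], "slide": [0, 0, 0], "jaw": 0.45}, {"turn": [0, 0, 7], "slide": [0, 0, 0], "jaw": 0.45}]'

```text
time_s: 29.45
eef_pos: [488.9, 107.3, 127.0]
eef_rot: [3.127, 0.295, -0.005]
contact_force: [-0.5, -0.7, -0.7]
width: 38.4
finger_force: 0.0
```

Run:
```python
from h import *
go((432,-311),9,120)
```

```text
t 29.45 pos [488.9 107.3 127. ] x [ 0.982  0.187 -0.003] y [ 0.187 -0.982  0.   ] z [-0.003 -0.001 -1.   ] F [-0.5 -0.7 -0.7] w 38.4 ff 0.0 q [ 0.44  0.28 -0.83  1.98  0.25  0.99 -1.89]
world d [ -56.9 -418.3   -7. ] tool slide [-134.1  400.3    7.5] turn z 1.8
slide after turn [-121.6  404.3    7.5]
```

arm_command --commands '[{"turn": [0, 0, 0.4], "slide": [-12, 36, 0], "jaw": 0.45}, {"turn": [0, 0, 0.4], "slide": [-12, 36, 0], "jaw": 0.45}, {"turn": [0, 0, 0.4], "slide": [-12, 36, 0], "jaw": 0.45}, {"turn": [0, 0, 0.4], "slide": [-12, 36, 0], "jaw": 0.45}, {"turn": [0, 0, 0.4], "slide": [-12, 36, 0], "jaw": 0.45}]'

```text
time_s: 29.87
eef_pos: [461.6, -81.5, 127.3]
eef_rot: [-3.131, -0.25, 0.004]
contact_force: [1.0, -0.5, 0.8]
width: 38.5
finger_force: 0.0
```

arm_command --commands '[{"turn": [0, 0, 0.4], "slide": [-12, 36, 0], "jaw": 0.45}, {"turn": [0, 0, 0.4], "slide": [-12, 36, 0], "jaw": 0.45}, {"turn": [0, 0, 0], "slide": [-12, 36, 0], "jaw": 0.45}, {"turn": [0, 0, 0], "slide": [-12, 36, 0], "jaw": 0.45}, {"turn": [0, 0, 0], "slide": [-12, 36, 0], "jaw": 0.45}]'

```text
time_s: 30.28
eef_pos: [428.9, -268.0, 127.2]
eef_rot: [-3.132, -0.228, 0.004]
contact_force: [1.2, 0.0, 0.6]
width: 38.5
finger_force: 0.0
```

arm_command --commands '[{"turn": [0, 0, 0], "slide": [-8, 36, 0], "jaw": 0.45}, {"turn": [0, 0, 0], "slide": [0, 0, 20], "jaw": 0.45}, {"turn": [0, 0, 0], "slide": [0, 0, 0], "jaw": 0.45}, {"turn": [0, 0, 0], "slide": [0, 0, 0], "jaw": 0.45}, {"turn": [0, 0, 0], "slide": [0, 0, 0], "jaw": 0.45}]'

```text
time_s: 30.7
eef_pos: [428.1, -302.0, 107.9]
eef_rot: [-3.131, -0.231, 0.002]
contact_force: [-0.1, 0.4, 0.6]
width: 38.3
finger_force: 0.0
```

Run:
```python
from h import *
m,a=probe('w11',(430,-311)); m,a=probe('w11',m,58,14,1); go(m,a,5)
```

```text
w11 1471 mid [ 427.2 -313.9] rect [82.5 14.1] ang 8.0 z 14.1
w11 1471 mid [ 427.2 -313.9] rect [82.5 14.1] ang 8.0 z 14.1
t 30.75 pos [ 428.8 -302.1  108.5] x [ 0.989  0.147 -0.   ] y [ 0.147 -0.989 -0.001] z [-0.     0.001 -1.   ] F [0.1 0.5 0.2] w 38.6 ff 0.0 q [ 1.03  0.3  -0.56  1.95  0.2   0.94 -1.05]
world d [  -1.6  -11.9 -103.5] tool slide [ -3.3  11.6 103.5] turn z 0.5
slide after turn [ -3.2  11.6 103.5]
```

arm_command --commands '[{"turn": [0, 0, 0.5], "slide": [-3, 12, 20], "jaw": 0.45}, {"turn": [0, 0, 0], "slide": [0, 0, 30], "jaw": 0.45}, {"turn": [0, 0, 0], "slide": [0, 0, 30], "jaw": 0.45}, {"turn": [0, 0, 0], "slide": [0, 0, 25], "jaw": 0.45}, {"turn": [0, 0, 0], "slide": [0, 0, 10], "jaw": 0.45}]'

```text
time_s: 31.17
eef_pos: [425.6, -313.4, -9.1]
eef_rot: [-3.131, -0.218, 0.006]
contact_force: [-0.5, 0.2, 0.1]
width: 38.4
finger_force: 0.0
```

arm_command --commands '[{"turn": [0, 0, 0], "slide": [0, 0, 5], "jaw": 0.45}, {"turn": [0, 0, 0], "slide": [0, 0, 0], "jaw": 0.45}, {"turn": [0, 0, 0], "slide": [0, 0, 0], "jaw": 0.45}, {"turn": [0, 0, 0], "slide": [0, 0, 0], "jaw": 0.45}]'

```text
time_s: 31.5
eef_pos: [429.0, -316.8, -9.7]
eef_rot: [3.132, 0.215, 0.004]
contact_force: [-0.4, -0.0, -0.4]
width: 38.4
finger_force: 0.0
```

Run:
```python
from h import *
m,a=probe('w12',(427.2,-313.9)); go((427.2,-313.9),8,-37)
```

```text
w12 2137 mid [ 428.2 -316.1] rect [82.1 14. ] ang 11.2 z 14.1
t 31.55 pos [ 428.8 -316.9   -9.7] x [0.991 0.136 0.003] y [ 0.136 -0.991  0.003] z [ 0.003 -0.002 -1.   ] F [-0.4 -0.1  0.6] w 38.4 ff 0.0 q [ 0.97  0.49 -0.48  2.    0.34  0.73 -1.15]
world d [ -1.6   3.  -27.3] tool slide [-1.3 -3.3 27.3] turn z -0.2
slide after turn [-1.2 -3.3 27.3]
```

arm_command --commands '[{"turn": [0, 0, 0], "slide": [-1, -2, 9], "jaw": 0.45}, {"turn": [0, 0, 0], "slide": [0, 0, 9], "jaw": 0.45}, {"turn": [0, 0, 0], "slide": [0, 0, 8], "jaw": 0.45}, {"turn": [0, 0, 0], "slide": [0, 0, 0], "jaw": 0.45}, {"turn": [0, 0, 0], "slide": [0, 0, 0], "jaw": 0.45}]'

```text
time_s: 31.97
eef_pos: [426.0, -314.1, -37.9]
eef_rot: [-3.134, -0.214, 0.0]
contact_force: [-1.5, 0.5, 2.4]
width: 38.3
finger_force: 1.0
```

arm_command --commands '[{"turn": [0, 0, 0], "slide": [0, 0, 0], "jaw": 0.3}, {"turn": [0, 0, 0], "slide": [0, 0, 0], "jaw": 0.23}, {"turn": [0, 0, 0], "slide": [0, 0, 0], "jaw": 0.2}, {"turn": [0, 0, 0], "slide": [0, 0, 0], "jaw": 0.175}, {"turn": [0, 0, 0], "slide": [0, 0, 0], "jaw": 0.174}]'

```text
time_s: 32.38
eef_pos: [427.4, -314.3, -36.4]
eef_rot: [3.133, 0.215, 0.003]
contact_force: [-1.3, 1.0, 11.1]
width: 15.3
finger_force: 25.6
```

Run:
```python
from h import *
st()
```

```text
t 32.38 pos [ 427.4 -314.3  -36.4] x [0.991 0.136 0.002] y [ 0.136 -0.991  0.001] z [ 0.002 -0.001 -1.   ] F [-1.3  1.  11.1] w 15.3 ff 25.6 q [ 0.95  0.54 -0.46  2.01  0.37  0.68 -1.18]
```

arm_command --commands '[{"turn": [0, 0, 0], "slide": [0, 0, -10], "jaw": 0.174}, {"turn": [0, 0, 0], "slide": [0, 0, -20], "jaw": 0.174}, {"turn": [0, 0, 0], "slide": [0, 0, -25], "jaw": 0.174}, {"turn": [0, 0, 0], "slide": [0, 0, -25], "jaw": 0.174}, {"turn": [0, 0, 1.6], "slide": [0, 0, 0], "jaw": 0.174}]'

```text
time_s: 32.8
eef_pos: [429.0, -316.2, 46.8]
eef_rot: [3.132, 0.169, 0.01]
contact_force: [0.4, -1.0, 0.1]
width: 15.3
finger_force: 23.6
```

arm_command --commands '[{"turn": [0, 0, 0], "slide": [0, 0, 0], "jaw": 0.174}, {"turn": [0, 0, 0], "slide": [0, 0, 0], "jaw": 0.174}, {"turn": [0, 0, 0], "slide": [0, 0, 0], "jaw": 0.174}]'

```text
time_s: 33.05
eef_pos: [424.5, -313.5, 41.3]
eef_rot: [-3.135, -0.171, 0.004]
contact_force: [0.2, -0.8, -0.3]
width: 15.5
finger_force: 23.6
```

Run:
```python
from h import *
go((511.3,-89.7),6.2,44)
```

```text
t 33.05 pos [ 424.5 -313.5   41.3] x [ 0.994  0.109 -0.002] y [ 0.109 -0.994 -0.002] z [-0.002  0.002 -1.   ] F [ 0.2 -0.8 -0.3] w 15.5 ff 23.6 q [ 1.01  0.41 -0.52  1.98  0.27  0.82 -1.13]
world d [ 86.8 223.8   2.7] tool slide [ 110.6 -213.1   -2.6] turn z 0.0
slide after turn [ 110.5 -213.1   -2.6]
```

arm_command --commands '[{"turn": [0, 0, 0], "slide": [11, -21, 0], "jaw": 0.174}, {"turn": [0, 0, 0], "slide": [11, -21, 0], "jaw": 0.174}, {"turn": [0, 0, 0], "slide": [11, -21, 0], "jaw": 0.174}, {"turn": [0, 0, 0], "slide": [11, -21, 0], "jaw": 0.174}, {"turn": [0, 0, 0], "slide": [11, -21, 0], "jaw": 0.174}]'

```text
time_s: 33.47
eef_pos: [468.2, -202.3, 41.1]
eef_rot: [-3.135, -0.171, 0.004]
contact_force: [0.6, -0.2, 0.3]
width: 15.7
finger_force: 23.6
```

arm_command --commands '[{"turn": [0, 0, 0], "slide": [11, -21, 0], "jaw": 0.174}, {"turn": [0, 0, 0], "slide": [11, -21, 0], "jaw": 0.174}, {"turn": [0, 0, 0], "slide": [11, -21, 0], "jaw": 0.174}, {"turn": [0, 0, 0], "slide": [11, -21, 0], "jaw": 0.174}, {"turn": [0, 0, 0], "slide": [11, -24, 0], "jaw": 0.174}]'

```text
time_s: 33.88
eef_pos: [511.1, -90.0, 41.1]
eef_rot: [-3.137, -0.169, 0.004]
contact_force: [0.1, 0.0, -1.0]
width: 15.7
finger_force: 23.6
```

arm_command --commands '[{"turn": [0, 0, 0], "slide": [0, 0, 0], "jaw": 0.174}, {"turn": [0, 0, 0], "slide": [0, 0, 0], "jaw": 0.174}, {"turn": [0, 0, 0], "slide": [0, 0, 0], "jaw": 0.174}]'

```text
time_s: 34.13
eef_pos: [510.9, -90.8, 41.4]
eef_rot: [-3.137, -0.171, 0.004]
contact_force: [-0.9, -0.6, -0.3]
width: 14.8
finger_force: 23.6
```

Run:
```python
from h import *
go((511.3,-89.7),6.2,-17)
m,a=probe('w13',(511.3,-89.7),58,93)
```

```text
t 34.13 pos [510.9 -90.8  41.4] x [ 0.994  0.109 -0.003] y [ 0.109 -0.994 -0.   ] z [-0.003  0.    -1.   ] F [-0.9 -0.6 -0.3] w 14.8 ff 23.6 q [ 0.62  0.41 -0.6   2.    0.31  0.82 -1.62]
world d [  0.4   1.1 -58.4] tool slide [ 0.6 -1.1 58.4] turn z 0.0
slide after turn [ 0.6 -1.1 58.4]
w13 5651 mid [512.6 -90.6] rect [82.4 16.1] ang 6.6 z 91.7
```

arm_command --commands '[{"turn": [0, 0, 0], "slide": [0, -1, 14], "jaw": 0.174}, {"turn": [0, 0, 0], "slide": [0, 0, 14], "jaw": 0.174}, {"turn": [0, 0, 0], "slide": [0, 0, 12], "jaw": 0.174}, {"turn": [0, 0, 0], "slide": [0, 0, 8], "jaw": 0.174}, {"turn": [0, 0, 0], "slide": [0, 0, 0], "jaw": 0.174}]'

```text
time_s: 34.6
eef_pos: [509.6, -90.4, -7.7]
eef_rot: [-3.136, -0.168, 0.007]
contact_force: [-0.3, -0.2, 0.1]
width: 15.1
finger_force: 23.6
```

arm_command --commands '[{"turn": [0, 0, 0], "slide": [0, 0, 0], "jaw": 0.174}, {"turn": [0, 0, 0], "slide": [0, 0, 0], "jaw": 0.174}, {"turn": [0, 0, 0], "slide": [0, 0, 0], "jaw": 0.174}]'

```text
time_s: 34.85
eef_pos: [512.9, -89.7, -4.8]
eef_rot: [3.137, 0.17, 0.002]
contact_force: [0.5, -0.9, -0.5]
width: 15.2
finger_force: 23.6
```

Run:
```python
from h import *
go((511.3,-89.7),6.2,-17)
```

```text
t 34.85 pos [512.9 -89.7  -4.8] x [0.994 0.108 0.002] y [ 0.108 -0.994  0.   ] z [ 0.002 -0.    -1.   ] F [ 0.5 -0.9 -0.5] w 15.2 ff 23.6 q [ 0.58  0.49 -0.56  2.02  0.38  0.74 -1.68]
world d [ -1.6  -0.  -12.2] tool slide [-1.7 -0.1 12.2] turn z 0.0
slide after turn [-1.7 -0.1 12.2]
```

arm_command --commands '[{"turn": [0, 0, 0], "slide": [-2, 0, 4], "jaw": 0.174}, {"turn": [0, 0, 0], "slide": [0, 0, 4], "jaw": 0.174}, {"turn": [0, 0, 0], "slide": [0, 0, 3], "jaw": 0.174}, {"turn": [0, 0, 0], "slide": [0, 0, 0], "jaw": 0.174}, {"turn": [0, 0, 0], "slide": [0, 0, 0], "jaw": 0.174}]'

```text
time_s: 35.27
eef_pos: [509.8, -89.7, -16.8]
eef_rot: [-3.137, -0.17, 0.001]
contact_force: [0.5, -0.0, -0.1]
width: 15.5
finger_force: 23.7
```

arm_command --commands '[{"turn": [0, 0, 0], "slide": [0, 0, 0], "jaw": 0.22}, {"turn": [0, 0, 0], "slide": [0, 0, 0], "jaw": 0.27}, {"turn": [0, 0, 0], "slide": [0, 0, 0], "jaw": 0.3}, {"turn": [0, 0, 0], "slide": [0, 0, -10], "jaw": 0.3}, {"turn": [0, 0, 0], "slide": [0, 0, -30], "jaw": 0.3}]'

```text
time_s: 35.68
eef_pos: [505.8, -89.2, 20.8]
eef_rot: [-3.134, -0.17, 0.014]
contact_force: [0.4, -1.0, 0.6]
width: 25.4
finger_force: 0.0
```

arm_command --commands '[{"turn": [0, 0, 0], "slide": [0, 0, -35], "jaw": 0.3}, {"turn": [0, 0, 0], "slide": [0, 0, -35], "jaw": 0.3}, {"turn": [0, 0, 0], "slide": [0, 0, -30], "jaw": 0.45}, {"turn": [0, 0, 0], "slide": [0, 0, 0], "jaw": 0.45}, {"turn": [0, 0, 0], "slide": [0, 0, 0], "jaw": 0.45}]'

```text
time_s: 36.1
eef_pos: [512.5, -90.0, 126.7]
eef_rot: [3.135, 0.17, 0.009]
contact_force: [-0.3, -0.6, -0.3]
width: 38.5
finger_force: 0.0
```

Run:
```python
from h import *
probe('w14',(511.3,-89.7),50,33)
cam('top','top3')
go((424,-421),10.3,108)
```

```text
w14 2256 mid [508.3 -78.3] rect [83.3 56.3] ang 12.3 z 33.0
t 36.2 pos [509.3 -89.8 123.3] x [ 0.994  0.108 -0.001] y [ 0.108 -0.994  0.   ] z [-0.001 -0.    -1.   ] F [-0.4  0.1 -0.6] w 38.6 ff 0.0 q [ 0.68  0.28 -0.66  1.95  0.21  0.97 -1.54]
world d [ -85.3 -331.2  -15.3] tool slide [-120.7  320.    15.5] turn z -4.1
slide after turn [-143.2  310.6   15.5]
```

Placed (grip top at z 33). Next, the last ball.

arm_command --commands '[{"turn": [0, 0, 0], "slide": [-13, 35, 0], "jaw": 0.45}, {"turn": [0, 0, 0], "slide": [-13, 35, 0], "jaw": 0.45}, {"turn": [0, 0, 0], "slide": [-13, 35, 0], "jaw": 0.45}, {"turn": [0, 0, 0], "slide": [-13, 35, 0], "jaw": 0.45}, {"turn": [0, 0, 0], "slide": [-13, 35, 0], "jaw": 0.45}]'

```text
time_s: 36.62
eef_pos: [462.1, -271.4, 121.5]
eef_rot: [-3.135, -0.171, 0.005]
contact_force: [-0.2, -0.5, -0.3]
width: 38.1
finger_force: 0.0
```

arm_command --commands '[{"turn": [0, 0, 0], "slide": [-13, 35, 0], "jaw": 0.45}, {"turn": [0, 0, 0], "slide": [-13, 35, 0], "jaw": 0.45}, {"turn": [0, 0, 0], "slide": [-13, 35, 0], "jaw": 0.45}, {"turn": [0, 0, 0], "slide": [-13, 35, 0], "jaw": 0.45}, {"turn": [0, 0, -4], "slide": [0, 0, 15], "jaw": 0.45}]'

```text
time_s: 37.03
eef_pos: [423.3, -427.5, 109.0]
eef_rot: [3.123, 0.26, -0.002]
contact_force: [-0.5, -2.2, 0.4]
width: 38.6
finger_force: 0.0
```

arm_command --commands '[{"turn": [0, 0, 0], "slide": [0, 0, 0], "jaw": 0.45}, {"turn": [0, 0, 0], "slide": [0, 0, 0], "jaw": 0.45}, {"turn": [0, 0, 0], "slide": [0, 0, 0], "jaw": 0.45}]'

```text
time_s: 37.28
eef_pos: [428.0, -413.3, 107.2]
eef_rot: [-3.126, -0.281, 0.002]
contact_force: [0.6, 0.5, 0.3]
width: 38.4
finger_force: 0.0
```

Run:
```python
from h import *
m,a=probe('w15',(424,-421)); m,a=probe('w15',m,52,14,1); go(m,a,-12)
```

```text
w15 1344 mid [ 424.9 -422.1] rect [81. 14.] ang 10.2 z 14.2
w15 1344 mid [ 424.9 -422.1] rect [81. 14.] ang 10.2 z 14.2
t 37.33 pos [ 428.7 -413.4  108. ] x [ 0.984  0.18  -0.   ] y [ 0.18  -0.984 -0.002] z [-0.     0.002 -1.   ] F [1.4 0.1 0.1] w 38.5 ff 0.0 q [ 1.09  0.42 -0.48  1.79  0.23  0.99 -0.87]
world d [  -3.7   -8.7 -120. ] tool slide [ -5.2   8.1 120. ] turn z 0.1
slide after turn [ -5.2   8.1 120. ]
```

arm_command --commands '[{"turn": [0, 0, 0], "slide": [-4, 8, 20], "jaw": 0.45}, {"turn": [0, 0, 0], "slide": [0, 0, 30], "jaw": 0.45}, {"turn": [0, 0, 0], "slide": [0, 0, 30], "jaw": 0.45}, {"turn": [0, 0, 0], "slide": [0, 0, 25], "jaw": 0.45}, {"turn": [0, 0, 0], "slide": [0, 0, 12], "jaw": 0.45}]'

```text
time_s: 37.75
eef_pos: [424.3, -420.9, -11.4]
eef_rot: [-3.125, -0.283, 0.005]
contact_force: [-0.3, 1.2, 0.4]
width: 38.4
finger_force: 0.0
```

arm_command --commands '[{"turn": [0, 0, 0], "slide": [0, 0, 0], "jaw": 0.45}, {"turn": [0, 0, 0], "slide": [0, 0, 0], "jaw": 0.45}, {"turn": [0, 0, 0], "slide": [0, 0, 0], "jaw": 0.45}, {"turn": [0, 0, 0], "slide": [0, 0, 0], "jaw": 0.45}]'

```text
time_s: 38.08
eef_pos: [427.3, -425.4, -6.2]
eef_rot: [3.126, 0.28, 0.005]
contact_force: [0.6, -1.2, -0.2]
width: 38.4
finger_force: 0.0
```

Run:
```python
from h import *
go((424.9,-422.1),10.2,-37)
```

```text
t 38.08 pos [ 427.3 -425.4   -6.2] x [0.984 0.178 0.003] y [ 0.178 -0.984  0.004] z [ 0.003 -0.003 -1.   ] F [ 0.6 -1.2 -0.2] w 38.4 ff 0.0 q [ 1.06  0.58 -0.42  1.83  0.32  0.8  -0.92]
world d [ -2.4   3.3 -30.8] tool slide [-1.8 -3.7 30.8] turn z 0.0
slide after turn [-1.8 -3.7 30.8]
```

arm_command --commands '[{"turn": [0, 0, 0], "slide": [-2, -3, 10], "jaw": 0.45}, {"turn": [0, 0, 0], "slide": [0, 0, 10], "jaw": 0.45}, {"turn": [0, 0, 0], "slide": [0, 0, 9], "jaw": 0.45}, {"turn": [0, 0, 0], "slide": [0, 0, 0], "jaw": 0.45}, {"turn": [0, 0, 0], "slide": [0, 0, 0], "jaw": 0.45}]'

```text
time_s: 38.5
eef_pos: [422.8, -421.5, -37.9]
eef_rot: [-3.129, -0.28, 0.0]
contact_force: [-0.9, -0.3, 3.7]
width: 38.8
finger_force: 1.3
```

arm_command --commands '[{"turn": [0, 0, 0], "slide": [0, 0, 0], "jaw": 0.3}, {"turn": [0, 0, 0], "slide": [0, 0, 0], "jaw": 0.23}, {"turn": [0, 0, 0], "slide": [0, 0, 0], "jaw": 0.2}, {"turn": [0, 0, 0], "slide": [0, 0, 0], "jaw": 0.175}, {"turn": [0, 0, 0], "slide": [0, 0, 0], "jaw": 0.174}]'

```text
time_s: 38.92
eef_pos: [424.1, -421.9, -36.3]
eef_rot: [3.128, 0.28, 0.002]
contact_force: [-1.3, 1.6, 9.6]
width: 15.2
finger_force: 25.1
```

Run:
```python
from h import *
st()
```

```text
t 38.92 pos [ 424.1 -421.9  -36.3] x [0.984 0.178 0.001] y [ 0.178 -0.984  0.001] z [ 0.001 -0.001 -1.   ] F [-1.3  1.6  9.6] w 15.2 ff 25.1 q [ 1.04  0.62 -0.41  1.84  0.34  0.75 -0.94]
```

arm_command --commands '[{"turn": [0, 0, 0], "slide": [0, 0, -10], "jaw": 0.174}, {"turn": [0, 0, 0], "slide": [0, 0, -20], "jaw": 0.174}, {"turn": [0, 0, 0], "slide": [0, 0, -25], "jaw": 0.174}, {"turn": [0, 0, 0], "slide": [0, 0, -25], "jaw": 0.174}, {"turn": [0, 0, 4], "slide": [0, 0, 0], "jaw": 0.174}]'

```text
time_s: 39.33
eef_pos: [425.9, -424.2, 47.3]
eef_rot: [3.131, 0.168, 0.009]
contact_force: [0.7, -0.1, 0.0]
width: 15.6
finger_force: 23.6
```

arm_command --commands '[{"turn": [0, 0, 0], "slide": [0, 0, 0], "jaw": 0.174}, {"turn": [0, 0, 0], "slide": [0, 0, 0], "jaw": 0.174}, {"turn": [0, 0, 0], "slide": [0, 0, 0], "jaw": 0.174}]'

```text
time_s: 39.58
eef_pos: [421.5, -420.6, 41.0]
eef_rot: [-3.135, -0.172, 0.004]
contact_force: [-0.7, 0.6, -1.3]
width: 15.4
finger_force: 23.6
```

Run:
```python
from h import *
go((500.5,9.7),6.2,44)
```

```text
t 39.58 pos [ 421.5 -420.6   41. ] x [ 0.994  0.109 -0.002] y [ 0.109 -0.994 -0.002] z [-0.002  0.002 -1.   ] F [-0.7  0.6 -1.3] w 15.4 ff 23.6 q [ 1.07  0.5  -0.44  1.82  0.27  0.88 -0.96]
world d [ 79.  430.3   3. ] tool slide [ 125.6 -419.1   -2.3] turn z 0.1
slide after turn [ 125.  -419.3   -2.3]
```

arm_command --commands '[{"turn": [0, 0, 0], "slide": [8, -28, 0], "jaw": 0.174}, {"turn": [0, 0, 0], "slide": [8, -28, 0], "jaw": 0.174}, {"turn": [0, 0, 0], "slide": [9, -28, 0], "jaw": 0.174}, {"turn": [0, 0, 0], "slide": [8, -28, 0], "jaw": 0.174}, {"turn": [0, 0, 0], "slide": [9, -28, 0], "jaw": 0.174}]'

```text
time_s: 40.0
eef_pos: [448.1, -275.9, 41.0]
eef_rot: [-3.135, -0.171, 0.004]
contact_force: [1.0, -1.0, -0.6]
width: 15.3
finger_force: 23.6
```

arm_command --commands '[{"turn": [0, 0, 0], "slide": [8, -28, 0], "jaw": 0.174}, {"turn": [0, 0, 0], "slide": [8, -28, 0], "jaw": 0.174}, {"turn": [0, 0, 0], "slide": [9, -28, 0], "jaw": 0.174}, {"turn": [0, 0, 0], "slide": [8, -28, 0], "jaw": 0.174}, {"turn": [0, 0, 0], "slide": [9, -28, 0], "jaw": 0.174}]'

```text
time_s: 40.42
eef_pos: [474.6, -132.5, 41.2]
eef_rot: [-3.136, -0.172, 0.004]
contact_force: [0.4, -0.2, -1.2]
width: 15.6
finger_force: 23.6
```

arm_command --commands '[{"turn": [0, 0, 0], "slide": [8, -28, 0], "jaw": 0.174}, {"turn": [0, 0, 0], "slide": [8, -28, 0], "jaw": 0.174}, {"turn": [0, 0, 0], "slide": [9, -28, 0], "jaw": 0.174}, {"turn": [0, 0, 0], "slide": [8, -28, 0], "jaw": 0.174}, {"turn": [0, 0, 0], "slide": [9, -27, 0], "jaw": 0.174}]'

```text
time_s: 40.83
eef_pos: [501.2, 10.1, 41.2]
eef_rot: [-3.136, -0.172, 0.005]
contact_force: [-0.0, -1.1, -1.2]
width: 15.6
finger_force: 23.6
```

arm_command --commands '[{"turn": [0, 0, 0], "slide": [0, 0, 0], "jaw": 0.174}, {"turn": [0, 0, 0], "slide": [0, 0, 0], "jaw": 0.174}, {"turn": [0, 0, 0], "slide": [0, 0, 0], "jaw": 0.174}]'

```text
time_s: 41.08
eef_pos: [501.5, 8.2, 41.4]
eef_rot: [3.137, 0.172, -0.004]
contact_force: [-0.4, -0.5, -0.4]
width: 15.6
finger_force: 23.6
```

Run:
```python
from h import *
go((500.5,9.7),6.2,-17)
m,a=probe('w16',(500.5,9.7),58,93)
```

```text
t 41.08 pos [501.5   8.2  41.4] x [ 0.994  0.109 -0.003] y [ 0.109 -0.994  0.   ] z [-0.003 -0.    -1.   ] F [-0.4 -0.5 -0.4] w 15.6 ff 23.6 q [ 0.44  0.38 -0.61  2.04  0.3   0.81 -1.81]
world d [ -1.    1.5 -58.4] tool slide [-0.7 -1.6 58.4] turn z 0.1
slide after turn [-0.7 -1.6 58.4]
w16 6025 mid [503.1   7.7] rect [81.8 39.6] ang 6.7 z 91.8
```

arm_command --commands '[{"turn": [0, 0, 0], "slide": [-1, -1, 14], "jaw": 0.174}, {"turn": [0, 0, 0], "slide": [0, 0, 14], "jaw": 0.174}, {"turn": [0, 0, 0], "slide": [0, 0, 12], "jaw": 0.174}, {"turn": [0, 0, 0], "slide": [0, 0, 8], "jaw": 0.174}, {"turn": [0, 0, 0], "slide": [0, 0, 0], "jaw": 0.174}]'

```text
time_s: 41.55
eef_pos: [499.4, 8.2, -7.7]
eef_rot: [3.137, 0.168, -0.007]
contact_force: [-0.4, -0.1, -1.4]
width: 15.3
finger_force: 23.6
```

arm_command --commands '[{"turn": [0, 0, 0], "slide": [0, 0, 0], "jaw": 0.174}, {"turn": [0, 0, 0], "slide": [0, 0, 0], "jaw": 0.174}, {"turn": [0, 0, 0], "slide": [0, 0, 0], "jaw": 0.174}]'

```text
time_s: 41.8
eef_pos: [502.5, 9.5, -4.8]
eef_rot: [3.137, 0.17, 0.002]
contact_force: [-0.4, -0.2, -0.7]
width: 15.4
finger_force: 23.6
```

Run:
```python
from h import *
go((500.5,9.7),6.2,-17)
```

```text
t 41.8 pos [502.5   9.5  -4.8] x [0.994 0.108 0.002] y [ 0.108 -0.994  0.   ] z [ 0.002  0.    -1.   ] F [-0.4 -0.2 -0.7] w 15.4 ff 23.6 q [ 0.4   0.46 -0.57  2.06  0.37  0.72 -1.87]
world d [ -2.    0.2 -12.2] tool slide [-2.  -0.4 12.2] turn z 0.0
slide after turn [-2.  -0.4 12.2]
```

arm_command --commands '[{"turn": [0, 0, 0], "slide": [-2, 0, 4], "jaw": 0.174}, {"turn": [0, 0, 0], "slide": [0, 0, 4], "jaw": 0.174}, {"turn": [0, 0, 0], "slide": [0, 0, 3], "jaw": 0.174}, {"turn": [0, 0, 0], "slide": [0, 0, 0], "jaw": 0.174}, {"turn": [0, 0, 0], "slide": [0, 0, 0], "jaw": 0.174}]'

```text
time_s: 42.22
eef_pos: [499.4, 9.3, -16.8]
eef_rot: [-3.137, -0.171, 0.001]
contact_force: [-0.0, -0.7, -0.4]
width: 15.5
finger_force: 23.7
```

arm_command --commands '[{"turn": [0, 0, 0], "slide": [0, 0, 0], "jaw": 0.22}, {"turn": [0, 0, 0], "slide": [0, 0, 0], "jaw": 0.27}, {"turn": [0, 0, 0], "slide": [0, 0, 0], "jaw": 0.3}, {"turn": [0, 0, 0], "slide": [0, 0, -10], "jaw": 0.3}, {"turn": [0, 0, 0], "slide": [0, 0, -30], "jaw": 0.3}]'

```text
time_s: 42.63
eef_pos: [495.4, 9.1, 21.0]
eef_rot: [-3.136, -0.171, 0.014]
contact_force: [-0.6, -0.1, 0.2]
width: 25.7
finger_force: 0.0
```

arm_command --commands '[{"turn": [0, 0, 0], "slide": [0, 0, -35], "jaw": 0.3}, {"turn": [0, 0, 0], "slide": [-10, 0, -40], "jaw": 0.3}, {"turn": [0, 0, 0], "slide": [-20, 0, -35], "jaw": 0.3}, {"turn": [0, 0, 0], "slide": [-20, 0, -35], "jaw": 0.3}, {"turn": [0, 0, 0], "slide": [0, 0, -35], "jaw": 0.3}]'

```text
time_s: 43.05
eef_pos: [445.5, 3.9, 204.6]
eef_rot: [3.135, 0.171, -0.007]
contact_force: [1.1, -0.1, -0.2]
width: 25.3
finger_force: 0.0
```

arm_command --commands '[{"turn": [0, 0, 0], "slide": [0, 0, -40], "jaw": 0.3}, {"turn": [0, 0, 0], "slide": [0, 0, -40], "jaw": 0.3}, {"turn": [0, 0, 0], "slide": [0, 0, 0], "jaw": 0.3}, {"turn": [0, 0, 0], "slide": [0, 0, 0], "jaw": 0.3}, {"turn": [0, 0, 0], "slide": [0, 0, 0], "jaw": 0.3}]'

```text
time_s: 43.47
eef_pos: [449.6, 4.0, 283.8]
eef_rot: [3.136, 0.171, 0.001]
contact_force: [0.4, -0.4, -1.2]
width: 25.6
finger_force: 0.0
```

Run:
```python
from h import *
st(); cam('wrist','w17')
```

```text
t 43.47 pos [449.6   4.  283.8] x [0.994 0.109 0.001] y [ 0.109 -0.994  0.001] z [ 0.001 -0.001 -1.   ] F [ 0.4 -0.4 -1.2] w 25.6 ff 0.0 q [ 0.62 -0.06 -0.68  1.91 -0.04  1.27 -1.51]
```

View pics/w17.png

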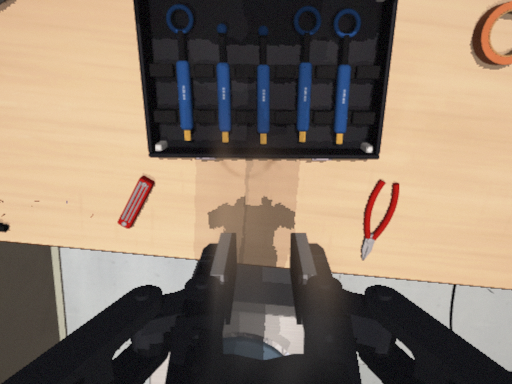

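arm_command --commands '[{"turn": [0, 0, -7], "slide": [0, 0, 0], "jaw": 0.3}, {"turn": [0, 0, -7], "slide": [0, 0, 0], "jaw": 0.3}, {"turn": [0, 0, -7], "slide": [0, 0, 0], "jaw": 0.3}, {"turn": [0, 0, -7], "slide": [0, 0, 0], "jaw": 0.3}, {"turn": [0, 0, -7], "slide": [0, 0, 0], "jaw": 0.3}]'

```text
time_s: 43.93
eef_pos: [448.3, 4.0, 281.2]
eef_rot: [-2.935, -1.114, 0.006]
contact_force: [-1.6, 0.7, -0.8]
width: 25.5
finger_force: 0.0
```

arm_command --commands '[{"turn": [0, 0, -7], "slide": [0, 0, 0], "jaw": 0.3}, {"turn": [0, 0, -7], "slide": [0, 0, 0], "jaw": 0.3}, {"turn": [0, 0, -7], "slide": [0, 0, 0], "jaw": 0.3}, {"turn": [0, 0, -7], "slide": [0, 0, 0], "jaw": 0.3}, {"turn": [0, 0, -7], "slide": [0, 0, 0], "jaw": 0.3}]'

```text
time_s: 44.35
eef_pos: [448.3, 4.1, 281.2]
eef_rot: [-2.463, -1.945, 0.005]
contact_force: [0.6, 0.4, -0.1]
width: 25.5
finger_force: 0.0
```

arm_command --commands '[{"turn": [0, 0, -7], "slide": [0, 0, 0], "jaw": 0.3}, {"turn": [0, 0, -7], "slide": [0, 0, 0], "jaw": 0.3}, {"turn": [0, 0, -6], "slide": [0, 0, 0], "jaw": 0.3}, {"turn": [0, 0, 0], "slide": [0, 30, -20], "jaw": 0.3}, {"turn": [0, 0, 0], "slide": [0, 30, -20], "jaw": 0.3}]'

```text
time_s: 44.77
eef_pos: [504.6, 9.7, 317.9]
eef_rot: [-2.092, -2.332, 0.016]
contact_force: [0.7, 0.3, 0.7]
width: 25.9
finger_force: 0.0
```

arm_command --commands '[{"turn": [0, 0, 0], "slide": [0, 35, -10], "jaw": 0.3}, {"turn": [0, 0, 0], "slide": [0, 35, 0], "jaw": 0.3}, {"turn": [0, 0, 0], "slide": [0, 0, 0], "jaw": 0.3}, {"turn": [0, 0, 0], "slide": [0, 0, 0], "jaw": 0.3}, {"turn": [0, 0, 0], "slide": [0, 0, 0], "jaw": 0.3}]'

```text
time_s: 45.18
eef_pos: [577.7, 18.3, 331.0]
eef_rot: [-2.094, -2.336, 0.004]
contact_force: [0.1, -0.6, -0.4]
width: 25.8
finger_force: 0.0
```

Run:
```python
from h import *
st(); c=cam('wrist','w18')
P=np.array([[pt(c,u,v) for u in range(260,500,2)] for v in (20,60,100,140,180,220)])
for v,row in zip((20,60,100,140,180,220),P):
    k=(row[:,2]>270)&(row[:,2]<305); print(v,row[k][:,:].mean(0).round(1) if k.any() else None,k.sum(), row[k][:,2].max() if k.any() else '')
```

```text
t 45.18 pos [577.7  18.3 331. ] x [-0.109  0.994  0.002] y [ 0.994  0.109 -0.005] z [-0.005  0.001 -1.   ] F [ 0.1 -0.6 -0.4] w 25.8 ff 0.0 q [ 0.47  0.22 -0.67  1.57  0.14  1.41 -0.1 ]
20 None 0 
60 None 0 
100 None 0 
140 [649.7  64.3 289.1] 8 290.877132583386
180 [652.9  36.7 289.4] 8 290.7840855353513
220 [655.6   6.8 289.6] 7 290.89082167875347
```

View pics/w18.png

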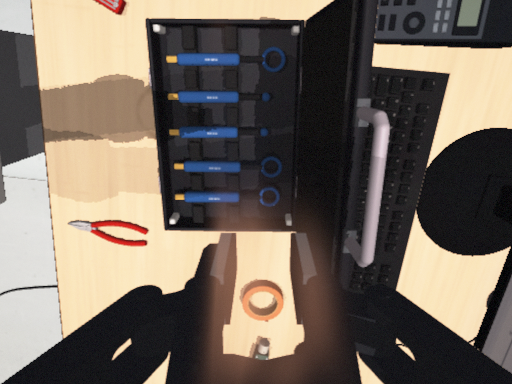

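arm_command --commands '[{"turn": [0, 0, 0], "slide": [-1, 26, 0], "jaw": 0.35}, {"turn": [0, 0, 0], "slide": [-1, 26, 0], "jaw": 0.35}, {"turn": [0, 0, 0], "slide": [0, 24, 10], "jaw": 0.35}, {"turn": [0, 0, 0], "slide": [0, 0, 15], "jaw": 0.35}, {"turn": [0, 0, 0], "slide": [0, 0, 10], "jaw": 0.35}]'

```text
time_s: 45.65
eef_pos: [654.1, 24.1, 297.2]
eef_rot: [-2.097, -2.338, 0.002]
contact_force: [0.1, 0.7, -0.5]
width: 29.9
finger_force: 0.0
```

arm_command --commands '[{"turn": [0, 0, 0], "slide": [0, 0, 0], "jaw": 0.35}, {"turn": [0, 0, 0], "slide": [0, 0, 0], "jaw": 0.35}, {"turn": [0, 0, 0], "slide": [0, 0, 0], "jaw": 0.35}]'

```text
time_s: 45.9
eef_pos: [654.4, 24.2, 299.8]
eef_rot: [2.097, 2.337, 0.0]
contact_force: [-0.4, -0.5, 0.6]
width: 30.0
finger_force: 0.0
```

Run:
```python
from h import *
go((654,25),96.3,236)
```

```text
t 45.9 pos [654.4  24.2 299.8] x [-0.108  0.994 -0.001] y [0.994 0.108 0.001] z [ 0.001 -0.001 -1.   ] F [-0.4 -0.5  0.6] w 30.0 ff 0.0 q [ 0.38  0.4  -0.65  1.43  0.24  1.39 -0.16]
world d [ -0.4   0.8 -63.8] tool slide [ 1.  -0.4 63.8] turn z -0.1
slide after turn [ 1.  -0.4 63.8]
```

arm_command --commands '[{"turn": [0, 0, 0], "slide": [0, 0, 18], "jaw": 0.35}, {"turn": [0, 0, 0], "slide": [0, 0, 18], "jaw": 0.35}, {"turn": [0, 0, 0], "slide": [0, 0, 15], "jaw": 0.35}, {"turn": [0, 0, 0], "slide": [0, 0, 12], "jaw": 0.35}, {"turn": [0, 0, 0], "slide": [0, 0, 0], "jaw": 0.35}]'

```text
time_s: 46.32
eef_pos: [653.1, 23.6, 233.4]
eef_rot: [-2.096, -2.337, 0.005]
contact_force: [-0.6, 0.1, -1.0]
width: 29.6
finger_force: 0.0
```

arm_command --commands '[{"turn": [0, 0, 0], "slide": [0, 0, 0], "jaw": 0.25}, {"turn": [0, 0, 0], "slide": [0, 0, 0], "jaw": 0.15}, {"turn": [0, 0, 0], "slide": [0, 0, 0], "jaw": 0.08}, {"turn": [0, 0, 0], "slide": [0, 0, 0], "jaw": 0.05}, {"turn": [0, 0, 0], "slide": [0, 0, 0], "jaw": 0.05}]'

```text
time_s: 46.73
eef_pos: [656.0, 24.5, 237.4]
eef_rot: [2.097, 2.337, 0.003]
contact_force: [-1.3, 0.1, 4.0]
width: 7.8
finger_force: 58.7
```

Run:
```python
from h import *
s,r=st()
# true bar angle from hinge; bar z = reported + 51.5 (as when closed), hinge from case pose
e=s['eef_pos']; y=np.radians(6.3); h=np.array([386.6,-2.8])+242*np.array([np.cos(y),np.sin(y)])
x=(e[:2]-h)@[np.cos(y),np.sin(y)]; print('bar rel hinge',x,e[2]+51.4-45.5, np.degrees(np.arctan2(e[2]+5.9,-x)))
a0=np.arctan2(e[2]+5.9,-x); a=np.linspace(a0,np.radians(1.0),31); p=np.c_[-242*np.cos(a),-242*np.sin(a)]
q=np.round(p-p[0]); print(np.diff(q,axis=0).astype(int).tolist())
```

```text
t 46.73 pos [656.   24.5 237.4] x [-0.108  0.994 -0.   ] y [0.994 0.108 0.003] z [ 0.003  0.    -1.   ] F [-1.3  0.1  4. ] w 7.8 ff 58.7 q [ 0.38  0.44 -0.64  1.51  0.27  1.28 -0.18]
bar rel hinge 28.768832975958876 243.33965781253607 96.74249658989467
[[-13, -1], [-14, -1], [-13, 1], [-14, 1], [-13, 1], [-13, 3], [-13, 3], [-13, 4], [-13, 5], [-12, 5], [-12, 6], [-12, 7], [-11, 7], [-11, 8], [-11, 9], [-9, 9], [-10, 10], [-9, 10], [-8, 11], [-8, 11], [-7, 11], [-6, 12], [-6, 12], [-5, 13], [-4, 13], [-3, 13], [-3, 13], [-2, 13], [-2, 14], [0, 13]]
```

arm_command --commands '[{"turn": [0, 0, 0], "slide": [0, -13, -1], "jaw": 0.05}, {"turn": [0, 0, 0], "slide": [0, -14, -1], "jaw": 0.05}, {"turn": [0, 0, 0], "slide": [0, -13, 1], "jaw": 0.05}, {"turn": [0, 0, 0], "slide": [0, -14, 1], "jaw": 0.05}, {"turn": [0, 0, 0], "slide": [0, -13, 1], "jaw": 0.05}]'

```text
time_s: 47.15
eef_pos: [591.8, 18.0, 237.3]
eef_rot: [2.093, 2.334, 0.013]
contact_force: [4.0, 1.0, 0.4]
width: 7.1
finger_force: 58.9
```

arm_command --commands '[{"turn": [0, 0, 0], "slide": [0, -13, 3], "jaw": 0.05}, {"turn": [0, 0, 0], "slide": [0, -13, 3], "jaw": 0.05}, {"turn": [0, 0, 0], "slide": [0, -13, 4], "jaw": 0.05}, {"turn": [0, 0, 0], "slide": [0, -13, 5], "jaw": 0.05}, {"turn": [0, 0, 0], "slide": [0, -12, 5], "jaw": 0.05}]'

```text
time_s: 47.57
eef_pos: [528.1, 11.6, 218.1]
eef_rot: [2.093, 2.334, 0.012]
contact_force: [0.6, 1.2, 6.9]
width: 7.3
finger_force: 60.3
```

arm_command --commands '[{"turn": [0, 0, 0], "slide": [0, -12, 6], "jaw": 0.05}, {"turn": [0, 0, 0], "slide": [0, -12, 7], "jaw": 0.05}, {"turn": [0, 0, 0], "slide": [0, -11, 7], "jaw": 0.05}, {"turn": [0, 0, 0], "slide": [0, -11, 8], "jaw": 0.05}, {"turn": [0, 0, 0], "slide": [0, -11, 9], "jaw": 0.05}]'

```text
time_s: 47.98
eef_pos: [470.7, 5.8, 179.7]
eef_rot: [2.094, 2.336, 0.01]
contact_force: [0.2, 3.2, 2.5]
width: 7.5
finger_force: 62.3
```

arm_command --commands '[{"turn": [0, 0, 0], "slide": [0, 0, 0], "jaw": 0.05}, {"turn": [0, 0, 0], "slide": [0, 0, 0], "jaw": 0.05}]'

```text
time_s: 48.15
eef_pos: [467.2, 5.5, 177.0]
eef_rot: [-2.095, -2.338, -0.001]
contact_force: [-0.9, 3.8, -2.8]
width: 7.1
finger_force: 61.7
```

```bash
cat > arc.py <<'E'
from h import *
import sys
s,r=st(); n=int(sys.argv[1]); end=float(sys.argv[2])
e=s['eef_pos']; y=np.radians(6.3); d=np.array([np.cos(y),np.sin(y)]); h=np.array([386.6,-2.8])+242*d
x=(e[:2]-h)@d; z=e[2]+5.9; a0=np.arctan2(z,-x); print('rel',x,z,'R',np.hypot(x,z),'deg',np.degrees(a0))
a=np.linspace(a0,np.radians(end),n+1); p=np.c_[-242*np.cos(a),-242*np.sin(a)]; o=np.array([x,-z])
print(np.diff(np.vstack([[0,0],np.round(p[1:]-o)]),axis=0).astype(int).tolist())
E
python3 arc.py 15 1.2
```

```text
t 48.15 pos [467.2   5.5 177. ] x [-0.109  0.994  0.002] y [ 0.994  0.109 -0.001] z [-0.001  0.002 -1.   ] F [-0.9  3.8 -2.8] w 7.1 ff 61.7 q [ 0.56  0.1  -0.68  2.01  0.07  1.05 -0.05]
rel -160.9864287169757 182.8788919658658 R 243.64178491734276 deg 48.64286544918909
[[-9, 10], [-9, 10], [-9, 10], [-8, 11], [-7, 11], [-7, 11], [-7, 12], [-5, 12], [-5, 12], [-4, 13], [-4, 13], [-3, 13], [-2, 13], [-1, 13], [-1, 14]]
```

arm_command --commands '[{"turn": [0, 0, 0], "slide": [0, -9, 10], "jaw": 0.05}, {"turn": [0, 0, 0], "slide": [0, -9, 10], "jaw": 0.05}, {"turn": [0, 0, 0], "slide": [0, -9, 10], "jaw": 0.05}, {"turn": [0, 0, 0], "slide": [0, -8, 11], "jaw": 0.05}, {"turn": [0, 0, 0], "slide": [0, -7, 11], "jaw": 0.05}]'

```text
time_s: 48.57
eef_pos: [424.8, 1.2, 126.0]
eef_rot: [-2.094, -2.336, 0.003]
contact_force: [-5.6, 4.2, 6.5]
width: 7.3
finger_force: 64.6
```

arm_command --commands '[{"turn": [0, 0, 0], "slide": [0, -7, 11], "jaw": 0.05}, {"turn": [0, 0, 0], "slide": [0, -7, 12], "jaw": 0.05}, {"turn": [0, 0, 0], "slide": [0, -5, 12], "jaw": 0.05}, {"turn": [0, 0, 0], "slide": [0, -5, 12], "jaw": 0.05}, {"turn": [0, 0, 0], "slide": [0, -4, 13], "jaw": 0.05}]'

```text
time_s: 48.98
eef_pos: [397.3, -1.6, 65.4]
eef_rot: [-2.094, -2.337, 0.001]
contact_force: [-4.2, 5.0, 4.2]
width: 7.1
finger_force: 66.3
```

arm_command --commands '[{"turn": [0, 0, 0], "slide": [0, 0, 0], "jaw": 0.05}, {"turn": [0, 0, 0], "slide": [0, 0, 0], "jaw": 0.05}]'

```text
time_s: 49.15
eef_pos: [397.0, -1.6, 64.5]
eef_rot: [-2.093, -2.336, 0.001]
contact_force: [-1.9, 5.3, -1.7]
width: 7.6
finger_force: 65.6
```

```bash
python3 arc.py 15 1.2
```

```text
t 49.15 pos [397.   -1.6  64.5] x [-0.109  0.994  0.003] y [ 0.994  0.109 -0.004] z [-0.004  0.003 -1.   ] F [-1.9  5.3 -1.7] w 7.6 ff 65.6 q [ 0.56  0.14 -0.68  2.26  0.12  0.78 -0.09]
rel -231.57683047461938 70.42191361275015 R 242.04766953960174 deg 16.914380528173957
[[-1, 4], [-1, 5], [-1, 4], [-1, 4], [-1, 4], [-1, 5], [-1, 4], [-1, 5], [0, 4], [-1, 4], [0, 5], [-1, 4], [0, 5], [0, 4], [0, 4]]
```

arm_command --commands '[{"turn": [0, 0, 0], "slide": [0, -2, 8], "jaw": 0.05}, {"turn": [0, 0, 0], "slide": [0, -2, 8], "jaw": 0.05}, {"turn": [0, 0, 0], "slide": [0, -2, 8], "jaw": 0.05}, {"turn": [0, 0, 0], "slide": [0, -1, 8], "jaw": 0.05}, {"turn": [0, 0, 0], "slide": [0, -1, 6], "jaw": 0.05}]'

```text
time_s: 49.57
eef_pos: [388.8, -2.4, 26.8]
eef_rot: [-2.093, -2.336, 0.003]
contact_force: [-5.1, 6.0, 2.5]
width: 7.5
finger_force: 67.3
```

arm_command --commands '[{"turn": [0, 0, 0], "slide": [0, -1, 6], "jaw": 0.05}, {"turn": [0, 0, 0], "slide": [0, -1, 6], "jaw": 0.05}, {"turn": [0, 0, 0], "slide": [0, 0, 5], "jaw": 0.05}, {"turn": [0, 0, 0], "slide": [0, 0, 4], "jaw": 0.05}, {"turn": [0, 0, 0], "slide": [0, 0, 3], "jaw": 0.05}]'

```text
time_s: 49.98
eef_pos: [386.6, -2.7, 2.8]
eef_rot: [-2.093, -2.336, 0.003]
contact_force: [-4.4, 6.4, 2.5]
width: 7.5
finger_force: 68.3
```

arm_command --commands '[{"turn": [0, 0, 0], "slide": [0, 0, 2], "jaw": 0.05}, {"turn": [0, 0, 0], "slide": [0, 0, 2], "jaw": 0.05}, {"turn": [0, 0, 0], "slide": [0, 0, 0], "jaw": 0.05}, {"turn": [0, 0, 0], "slide": [0, 0, 0], "jaw": 0.05}]'

```text
time_s: 50.32
eef_pos: [386.5, -2.7, -1.4]
eef_rot: [-2.093, -2.336, 0.003]
contact_force: [-2.5, 7.0, -2.4]
width: 7.6
finger_force: 67.8
```

```bash
python3 arc.py 3 1.2
```

```text
t 50.32 pos [386.5  -2.7  -1.4] x [-0.109  0.994  0.003] y [ 0.994  0.109 -0.005] z [-0.005  0.002 -1.   ] F [-2.5  7.  -2.4] w 7.6 ff 67.8 q [ 0.5   0.27 -0.63  2.31  0.27  0.63 -0.22]
rel -242.1071088850193 4.521982643381569 R 242.1493351213041 deg 1.07002392375
[[0, 0], [0, 0], [0, -1]]
```

arm_command --commands '[{"turn": [0, 0, 0], "slide": [0, 0, 1], "jaw": 0.05}, {"turn": [0, 0, 0], "slide": [0, 0, 1], "jaw": 0.05}, {"turn": [0, 0, 0], "slide": [0, 0, 0], "jaw": 0.05}, {"turn": [0, 0, 0], "slide": [0, 0, 0], "jaw": 0.05}]'

```text
time_s: 50.65
eef_pos: [386.4, -2.8, -1.9]
eef_rot: [-2.093, -2.336, 0.006]
contact_force: [-9.6, 6.7, 17.0]
width: 7.0
finger_force: 69.8
```

arm_command --commands '[{"turn": [0, 0, 0], "slide": [0, 0, 1], "jaw": 0.05}, {"turn": [0, 0, 0], "slide": [0, 0, 0], "jaw": 0.05}, {"turn": [0, 0, 0], "slide": [0, 0, 0], "jaw": 0.05}]'

```text
time_s: 50.9
eef_pos: [386.4, -2.9, -2.1]
eef_rot: [-2.093, -2.336, 0.009]
contact_force: [-13.4, 5.8, 28.0]
width: 7.6
finger_force: 71.0
```

arm_command --commands '[{"turn": [0, 0, 0], "slide": [0, 0, -2], "jaw": 0.05}, {"turn": [0, 0, 0], "slide": [0, 0, 0], "jaw": 0.2}, {"turn": [0, 0, 0], "slide": [0, 0, 0], "jaw": 0.35}, {"turn": [0, 0, 0], "slide": [0, 0, 0], "jaw": 0.35}, {"turn": [0, 0, 0], "slide": [0, 0, 0], "jaw": 0.35}]'

```text
time_s: 51.32
eef_pos: [389.5, -5.5, -1.4]
eef_rot: [2.098, 2.337, 0.0]
contact_force: [-0.7, 0.3, 0.3]
width: 29.8
finger_force: 0.0
```

arm_command --commands '[{"turn": [0, 0, 0], "slide": [0, 0, -8], "jaw": 0.35}, {"turn": [0, 0, 0], "slide": [0, 0, -12], "jaw": 0.35}, {"turn": [0, 0, 0], "slide": [0, 0, -20], "jaw": 0.35}, {"turn": [0, 0, 0], "slide": [0, 0, -30], "jaw": 0.35}, {"turn": [0, 0, 0], "slide": [0, 0, -30], "jaw": 0.35}]'

```text
time_s: 51.73
eef_pos: [387.5, -4.6, 99.4]
eef_rot: [-2.096, -2.337, 0.001]
contact_force: [1.0, -0.5, -0.3]
width: 29.9
finger_force: 0.0
```

arm_command --commands '[{"turn": [0, 0, 0], "slide": [0, 0, -30], "jaw": 0.35}, {"turn": [0, 0, 0], "slide": [0, 0, -30], "jaw": 0.35}, {"turn": [0, 0, 0], "slide": [0, 0, -30], "jaw": 0.35}, {"turn": [0, 0, 0], "slide": [0, 0, 0], "jaw": 0.35}, {"turn": [0, 0, 0], "slide": [0, 0, 0], "jaw": 0.35}]'

```text
time_s: 52.15
eef_pos: [390.6, -5.1, 191.0]
eef_rot: [2.095, 2.334, 0.004]
contact_force: [-1.2, -0.8, -0.7]
width: 29.8
finger_force: 0.0
```

Run:
```python
from h import *
st(); c=cam('wrist','w19')
for v in range(40,290,25):
    row=np.array([pt(c,u,v) for u in range(200,480,3)]); k=row[:,2]>40
    f=row[k]; print(v,'n',k.sum(),'front',f[0].round(1) if len(f) else '', 'z along',f[::12,2].round(1))
```

```text
t 52.15 pos [390.6  -5.1 191. ] x [-0.108  0.994 -0.002] y [0.994 0.108 0.005] z [ 0.006 -0.002 -1.   ] F [-1.2 -0.8 -0.7] w 29.8 ff 0.0 q [ 0.64 -0.12 -0.67  2.15 -0.08  1.07  0.11]
40 n 59 front [415.5 105.   56.6] z along [56.6 59.  59.  58.5 58.9]
65 n 61 front [415.   84.8  40.2] z along [40.2 59.1 59.6 59.4 59.1 59.2]
90 n 61 front [416.2  63.3  57.5] z along [57.5 59.4 59.1 59.5 59.  58.9]
115 n 64 front [378.2  36.5  55.1] z along [55.1 58.2 59.3 58.9 59.  59. ]
140 n 65 front [380.5  13.4  55.7] z along [55.7 57.8 59.2 59.3 59.3 58.6]
165 n 64 front [382.9 -11.2  54.7] z along [54.7 58.9 59.  59.3 59.3 58.6]
190 n 64 front [385.5 -36.7  55.4] z along [55.4 59.4 59.1 59.3 59.  58.2]
215 n 63 front [427.6 -58.8  56.6] z along [56.6 59.2 59.4 58.7 58.9 57.1]
240 n 68 front [368.2   3.6 238.9] z along [238.9  57.1  59.3  58.6  58.7  58.5]
265 n 74 front [364.2  -0.9 252.4] z along [252.4 240.3 252.7  59.   58.8  58.5  57.3]
```

View pics/w19.png

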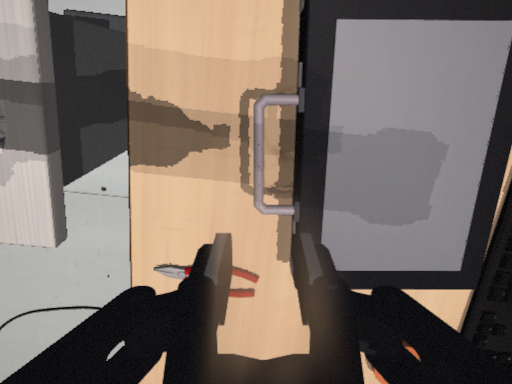

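The lid lies flat again: its panel measures z about 59 from front to back and the top of the handle bar about 55, as at the start. The gripper is clear of everything.

```bash
python3 -c "
from bench import manip
print(manip.job_done())"
```

```text
the job is handed in; nothing more can be done
None
```

All four loose probes are in the free cradles with their heads towards the hinges, the lid is closed, and the job was handed in at about 52 s; finger force on the probes read at most about 26 N, and the blue look-alike and the packed probe were left alone.

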